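Clear the carving slab into the trap hopper and empty it with the trigger

TASK

Take the scraper block, press its foot gently onto the slab behind the stone chips and sweep all four of them off the slab into the hopper without touching them with the fingers, then stand the scraper back on its blue mat. Then squeeze the orange trigger fully home against its grip, between the two fingers, keep it squeezed until every chip has dropped into the catch tray, and let it spring back. Leave the other things where they are.

Things in the scene. Friction and masses are not known exactly. Their poses are not given: they have to be found in the camera images.
- station: The chip station, fixed. Origin on the table under the centre of its hopper; z up; its -x side faces the robot, +y points to the slab. Along y: slab (+46 to +236 mm), green hopper (-47 to +46 mm), leaning black grip with orange trigger (at -130 mm). The slab drops straight into the hopper; under the hopper stands a cream catch tray.
- tray (a point): Centre of the catch tray's floor (4 mm above the table), below hopper and slab; axes as the station. Tray 150 mm in x, 240 mm in y, rim 35 mm above the table.
- lamp (a point): Middle of the white lamp tube, 28 mm thick, 110 mm long along the station's y, 340 mm above the table, over the grip: no room for a gripper straight above the grip, so it must come in tilted from the -x side. Its post stands 100 mm farther in +x.
- slab: Dark stone slab of the station, fixed, 108 mm (x) by 190 mm (y). Origin at the centre of its flat top, 150 mm above the table; axes as the station. Steel lips along both x edges stand 15 mm above the top, 108 mm apart inside; the -y end drops straight into the hopper, the +y end is open.
- hopper (a point): Centre of the top of the shut trap, the aluminium hopper floor, 32 mm below the slab top; axes as the station. Inside 108 (x) by 84 mm (y); the two x sides and the -y end rise to 47 mm above the trap. The trap is hinged at its -y edge and linked to the trigger: a full squeeze swings it down 63 degrees and what lies on it slides into the tray; it shuts when the trigger is let go.
- mat: Blue mat fixed on the table, 130 x 130 x 3 mm; origin at the centre of its underside. The scraper belongs here.
- scraper: Scraper block, 88 mm long (its x), 24 mm thick (its y), 65 mm tall (z), about 150 g; black rubber foot 16 mm high, wooden body above. Origin at the centre of its underside. It stands on its foot on the mat.
- handle: Black pistol grip on the station, fixed: 34 mm (its x) by 24 mm (its y), 85 mm long along its z, which leans 29 degrees from vertical towards the station's -x. Origin at the centre of its lower end; its y is the station's y. Fixed finger rest: its -y face, at y -12 mm.
- trigger_pad: Orange trigger lever on the grip's +y side, 20 mm wide, 8 mm thick, 4 to 64 mm along its z. Origin on its hinge axis (along the grip's x, at y +18, z +4 mm in the handle's frame); z along the lever. Released it leans 0.22 rad off the grip, outer face at the tip at handle y +36 mm; squeezed it is parallel, outer face at y +22 mm.
- trigger (a joint): Trigger angle: 0 released, 0.22 rad fully squeezed at its stop. Sprung: at 55 mm from the hinge about 11 N starts it and 16 N brings it to the stop; it springs back when let go.
- squeeze (a point): Point in the handle's frame at x 0, y +5, z +55 mm: midway between the grip's -y face and the outer face of the fully squeezed trigger (34 mm across there). A gripper centred here closing along y drives the trigger to its stop as its other finger meets the grip. Axes as the handle.
- chip_a: Loose pale soapstone chip, 26 x 20 x 10 mm, about 14 g; origin at the centre of the side it starts on.
- chip_b: Loose pale soapstone chip, 22 x 22 x 9 mm, about 14 g; origin at the centre of the side it starts on.
- chip_c: Loose pale soapstone chip, 28 x 18 x 11 mm, about 14 g; origin at the centre of the side it starts on.
- chip_d: Loose pale soapstone chip, 21 x 19 x 10 mm, about 14 g; origin at the centre of the side it starts on.
- rasp: Bystander, to be left alone: rasp lying flat, 270 mm long, wooden handle and dark steel blade; origin near its middle, on the table.
- sanding_block: Bystander, to be left alone: cork sanding block, 70 x 45 x 26 mm; origin at the middle of its underside.
- brush: Bystander, to be left alone: brush lying flat; origin near its middle, on the table.
- blank: Bystander, to be left alone: rough grey soapstone block, 90 x 80 x 147 mm tall, standing; origin at the middle of its underside.
- mallet: Bystander, to be left alone: wooden mallet lying down, handle 170 mm; origin under its head.

How it is judged:
By the outcome, as a careful person would: the job done as asked, in the order asked, and still so for the second after the job is handed in, with the robot touching nothing.
It also fails if it takes over 67 s, if anything falls off the work surface, if the arm or the gripper's body presses on something with over 40 N, if the wrist force passes 120 N, or if a joint passes its speed limit or range.

ROBOT

A 7-joint arm with a two-finger parallel gripper is mounted at the origin on the work surface. World frame = base frame: x ahead of the robot, y to its left, z up, the work surface at z = 0. Lengths are in m, angles in rad, forces in N, time in s.
With the tool pointing down it reaches from about 0.4 to 0.85 m from the base axis. Payload 10.4 kg.
Tool frame: the origin (TCP) lies between the finger pads; the fingertips stand ahead of it and the grasp point (between the pads) lies 5 mm behind it (manip.tip_extent is the z of the fingertips in the tool frame, in m); z points along the fingers, y is the line along which they close (so a half turn about z gives the same grasp; the last joint's range is limited). The gripper opens to 85 mm and grips with 20 to 120 N. Pads are 22 mm wide; open, the fingers measure 114 mm over their backs; the gripper's body (76 mm by 85 mm) begins 54 mm behind the grasp point. The pads swing forward as they close: fully open they stand 13 mm farther back than shut.
Start: joints at [-1.235, 0.332, -0.065, 1.46, 0.022, 1.35, -0.088], TCP at [0.219, 0.585, 0.209] pointing down, gripper open.
Joint ranges: [-2.6, 2.6], [-0.5, 2.12], [-1.47, 1.34], [0.16, 2.42], [-1.27, 4.41], [0.06, 2.06], [-2.6, 2.6]. Speed limits (rad/s): [2.22, 2.22, 2.79, 2.79, 3.14, 3.14, 3.14].

INTERFACE

Orientations are given as a unit quaternion [x, y, z, w].
In Python, from workcell import status, viewer, manip gives the robot as it stands.
- The arm moves only by the tool play_rows, never from a script. Its argument "plan" is one flat list of numbers, 7 for each row, row after row: the turn, a rotation vector about the tool's x, y, z in degrees, then the shift along the tool's x, y, z in m, then the opening, from 0 (shut) to 1 (fully open). In form: [ax, ay, az, dx, dy, dz, grip, ax, ay, az, dx, dy, dz, grip, ...]. A call has 1 to 20 rows; each row is the pose to reach, as a shift and turn from the pose commanded when the call began, along the tool's axes at that moment; what a row does not reach only later rows make up. A row lasts 1/8 s, in which the tool goes at most 62.5 mm and 10.7 degrees, less where a joint would pass 70% of its speed; a pose out of reach is approached as far as the arm can. A call with a gripper value outside its range is refused whole. The fingers move at their own pace and stop on an object; "squeeze" is the grip in N (left out, the last holds). Time passes only in rows, so rows that repeat a pose let the fingers close. It gives the time, the measured TCP pose, the force, the opening and the grip force at its end, in the units of the state.
- status.get_obs(): the state, without advancing time (a new reading comes with each control period).
- viewer.camera(name): name is "side" or "top"; returns the picture (384x512x3 uint8, red, green, blue); there is no depth.
- viewer.camera_model(name): a dict with "fx", "fy", "cx", "cy" (pixels), "D" ([k1, k2, p1, p2, k3] as OpenCV has them; the pictures are not rectified), "R" (3x3) and "t" (3): a world point X has camera coordinates R X + t. Camera axes: x right, y down, z forward; pixel columns grow to the right and rows downward; lengths in m; the calibration is good to about 2 mm. A picture is of the moment at which its call begins. camera_model takes no time and is no camera call.
- manip.hand_in(): hands the job in; it is judged then, once.
The state is a dict: "clock": time; "joint_pos": joint angles; "joint_velocities": joint speeds; "tau": joint torques, N m; "position": TCP position; "ee_rot": TCP orientation; "ft_force": force on the tool from outside, world axes, zero at the start; "torque": the same for the moment, N m; "grip_width": opening from 0.0 (shut) to 1.0 (fully open); "grasp_force": force on a finger pad.
Only numpy, scipy, OpenCV 4.12 (cv2) and the standard library are available. Lean on these libraries where they do the work, as an engineer would, in place of code of your own. Each camera call takes 0.05 s, during which the arm holds its last target. There are 200 camera calls.

## Working session

There is one attempt and no reset: what is moved stays moved. The work goes in short steps, Python scripts to look and compute and a tool call to move; the robot and the scene stay as the last step left them, time stands still between calls to the robot, and variables do not carry over. Pictures are saved under pics/ and viewed, at most 10 in all, crops included, and the job is handed in when it is done.

Besides the shell and the picture viewer there is one more tool, called after "Emit:" as a command line: name --argument value ..., lists and objects as JSON in quotes. play_rows: Moves the arm, as the interface text tells. Its arguments: {"type":"object","properties":{"plan":{"type":"array","items":{"type":"number"}},"squeeze":{"type":"number"}},"required":["plan"]}

```bash
mkdir -p pics
python3 - <<'E'
from workcell import status, viewer, manip
import cv2,numpy as np
o=status.get_obs();print(o,manip.tip_extent)
for n in("side","top"):
    im=viewer.camera(n);cv2.imwrite(f"pics/{n}0.png",im[...,::-1]);cv2.imwrite(f"pics/{n}0b.png",cv2.resize(im[...,::-1],(800,600),interpolation=cv2.INTER_CUBIC))
    print(n,viewer.camera_model(n))
E
```

```text
{'clock': 0.0, 'joint_pos': array([-1.23458147,  0.33289667, -0.06469341,  1.4609234 ,  0.02159046,
        1.34990405, -0.08850114]), 'joint_velocities': array([-5.17547825e-05,  4.26473891e-04, -1.13963729e-03,  5.11402851e-04,
        2.58908460e-04, -2.01662625e-04,  1.12666587e-03]), 'tau': array([-8.44257102e-04, -6.25435925e+01,  4.88160679e-02, -3.91614640e+01,
        1.61323103e-02,  9.49183741e-03, -3.43155136e-05]), 'position': array([0.21934336, 0.58481644, 0.20780901]), 'ee_rot': array([ 1.78441016e-01,  9.83950348e-01, -7.11325337e-04, -9.92305165e-05]), 'ft_force': array([0.04116257, 0.48380087, 0.71409391]), 'torque': array([ 0.01569308,  0.0594994 , -0.02708959]), 'grasp_force': 0.0, 'grip_width': 0.9975796948960404} 0.014
side {'fx': 385.2071605720509, 'fy': 385.2071605720509, 'cx': 249.95437779930242, 'cy': 195.33815962833992, 'D': array([-0.09381255,  0.        ,  0.        ,  0.        ,  0.        ]), 'R': array([[ 0.9676446 , -0.25224937, -0.00584706],
       [-0.19124213, -0.71810648, -0.66914089],
       [ 0.16459156,  0.64860877, -0.74311257]]), 't': array([-0.54216983,  0.22567406,  1.12316847])}
top {'fx': 399.91842158019557, 'fy': 399.91842158019557, 'cx': 255.14240295944128, 'cy': 190.81159052011898, 'D': array([0.00703737, 0.        , 0.        , 0.        , 0.        ]), 'R': array([[ 0.00883062, -0.99994464, -0.00572102],
       [-0.98942517, -0.00790911, -0.14482848],
       [ 0.14477521,  0.00693945, -0.98944024]]), 't': array([-0.0157265 ,  0.5742272 ,  1.23032416])}
```

View pics/side0b.png

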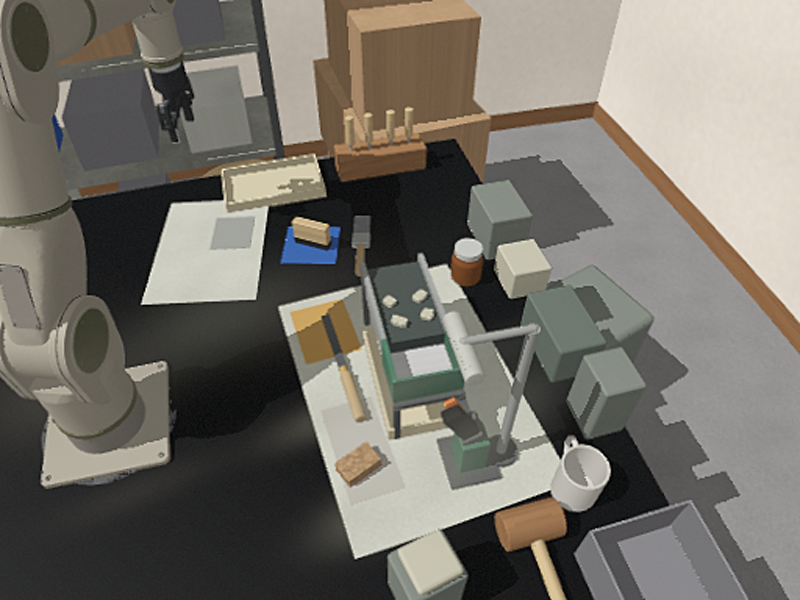

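View pics/top0b.png

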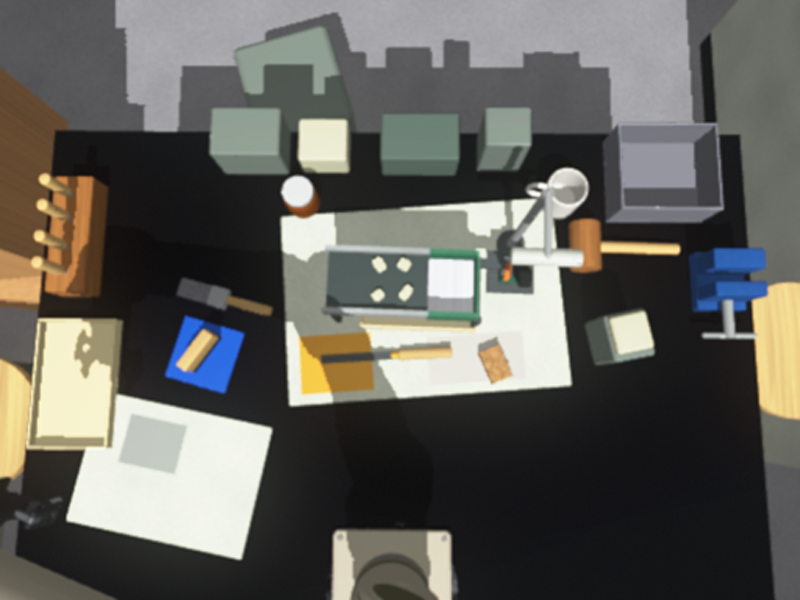

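The side view shows the station, with the scraper on the blue mat at (310,235). In the top view the slab and hopper span (325–480, 245–325), with the trigger at (505,270). I'll enlarge crops to measure.

Run:
```python
import cv2,numpy as np
t=cv2.imread("pics/top0.png");s=cv2.imread("pics/side0.png")
R=lambda a,k:cv2.resize(a,None,fx=k,fy=k,interpolation=cv2.INTER_CUBIC)
c=np.zeros((600,800,3),np.uint8)
c[:340,:800]=R(t[140:225,190:390],4)       # top station x=190+u/4,y=140+v/4
c[345:600,:300]=R(t[200:251,100:160],5)      # top mat x=100+u/5,y=200+(v-345)/5
c[345:600,310:570]=R(s[130:181,172:224],5)   # side mat x=172+(u-310)/5,y=130+(v-345)/5
c[345:600,580:800]=R(s[245:309,272:327],4)[:255,:220] # side grip x=272+(u-580)/4
cv2.imwrite("pics/c1.png",c)
cv2.imwrite("pics/c2.png",R(s[155:275,215:345],5)) # side slab x=215+u/5,y=155+v/5
```

```text
(no output)
```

View pics/c1.png

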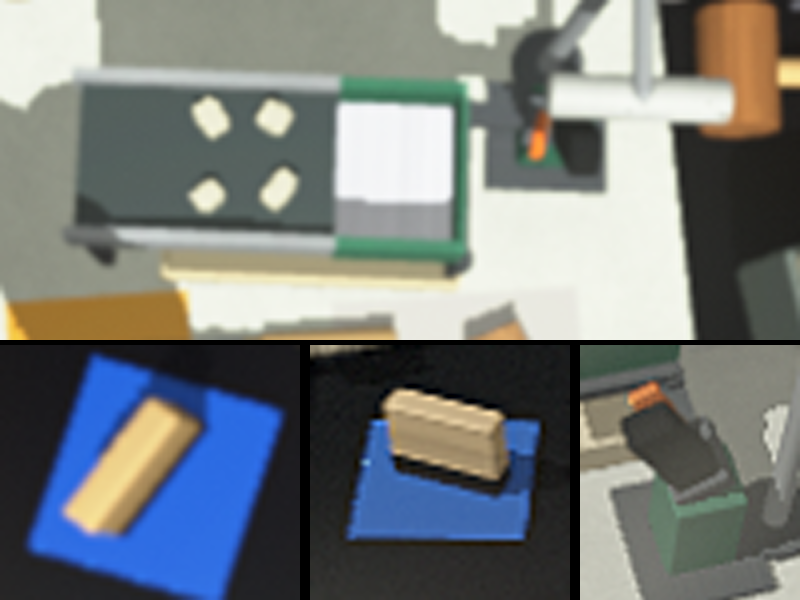

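View pics/c2.png

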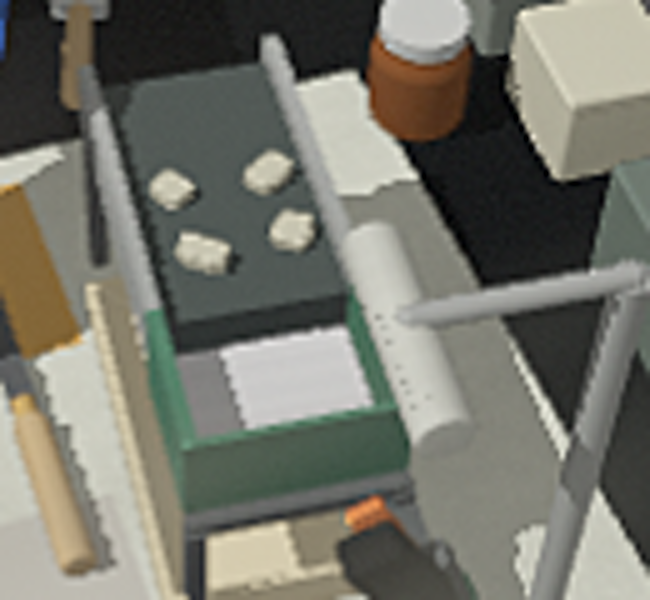

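```bash
cat > lib.py <<'E'
import cv2,numpy as np
from scipy.spatial.transform import Rotation as Ro
from scipy.optimize import least_squares
from workcell import status,viewer,manip
M={n:viewer.camera_model(n) for n in("side","top")}
def proj(n,X):
    m=M[n];K=np.array([[m["fx"],0,m["cx"]],[0,m["fy"],m["cy"]],[0,0,1]])
    return cv2.projectPoints(np.float64(X).reshape(-1,1,3),cv2.Rodrigues(m["R"])[0],m["t"],K,m["D"])[0][:,0]
def place(p,X): # pose x,y,yaw
    X=np.atleast_2d(np.float64(X));c,s=np.cos(p[2]),np.sin(p[2])
    return np.c_[p[0]+c*X[:,0]-s*X[:,1],p[1]+s*X[:,0]+c*X[:,1],X[:,2]]
def fit(obs,p0): # obs: (cam,X,uv)
    f=lambda p:np.concatenate([(proj(c,place(p,X))-uv).ravel() for c,X,uv in obs])
    r=least_squares(f,p0,loss="soft_l1");return r.x,np.round(r.fun.reshape(-1,2),1)
E
cat > fit.py <<'E'
from lib import *
T=lambda x0,y0,k,v0=0,u0=0:(lambda P:[(x0+(u-u0+.5)/k-.5,y0+(v-v0+.5)/k-.5) for u,v in P])
tst=T(190,140,4);tm=T(100,200,5,345);sm=T(172,130,5,345,310);ss=T(215,155,5);sg=T(272,245,4,345,580)
st,rs=fit([("top",[[.054,.236,.165],[-.054,.236,.165],[.054,.046,.165],[-.054,.046,.165],[0,.046,.15],[0,.236,.15]],
  tst([(78,84),(78,227),(340,93),(336,233),(335,165),(80,158)])),
 ("side",[[-.054,.046,.15],[.054,.046,.15],[-.054,.236,.15]],ss([(175,328),(348,290),(107,92)]))],[.55,-.05,0])
print("station",st,rs.tolist())
e=.065
mt,rm=fit([("top",[[e,e,.003],[e,-e,.003],[-e,e,.003]],tm([(93,353),(285,410),(28,548)])),
 ("side",[[e,e,.003],[e,-e,.003],[-e,-e,.003],[-e,e,.003]],sm([(374,420),(540,422),(523,540),(348,538)]))],[.45,.4,-.3])
print("mat",mt,rm.tolist())
a,b=.044,.012
sc,rc=fit([("top",[[a,b,.068],[-a,b,.068],[a,-b,.068],[-a,-b,.068]],tm([(152,397),(65,512),(188,415),(100,533)])),
 ],[.45,.4,1.0])
print("scraper",sc,rc.tolist())
E
cat >> fit.py <<'E'
R=lambda a_,k:cv2.resize(a_,None,fx=k,fy=k,interpolation=cv2.INTER_CUBIC)
def over(n,x0,y0,w,h,k):
    im=R(cv2.imread(f"pics/{n}0.png")[y0:y0+h,x0:x0+w],k)
    def line(P,col):
        q=((proj(n,P)-[x0,y0]+.5)*k-.5).round().astype(int);cv2.polylines(im,[q],True,col,1)
    r=lambda x1,x2,y1,y2,z:[[x1,y1,z],[x2,y1,z],[x2,y2,z],[x1,y2,z]]
    line(place(st,r(-.054,.054,.046,.236,.15)),(0,0,255));line(place(st,r(-.054,.054,.046,.236,.165)),(255,255,0))
    line(place(st,r(-.054,.054,-.038,.046,.118)),(255,0,255))
    line(place(mt,r(-e,e,-e,e,.003)),(0,255,255))
    for z in(.003,.068):line(place(sc,r(-a,a,-b,b,z)),(0,0,255))
    return im
c=np.zeros((600,800,3),np.uint8)
c[:340]=over("top",190,140,200,85,4);c[345:,:300]=over("top",100,200,60,51,5);c[345:,310:570]=over("side",172,130,52,51,5)
q=over("side",220,160,110,95,2);c[345:345+190,578:798]=q
cv2.imwrite("pics/ov.png",c)
E
python3 fit.py
```

```text
station [ 0.58888917 -0.11231888 -0.01610535] [[-0.0, -1.0], [-1.6, 0.1], [-0.1, -1.7], [0.2, 0.2], [0.6, -0.5], [-0.7, -0.3], [-2.6, 0.6], [0.4, 0.8], [-3.4, 0.5]]
mat [ 0.46451344  0.38989272 -0.1948111 ] [[-1.3, 0.4], [-1.1, -3.1], [1.5, 0.6], [32.1, 0.3], [-1.0, 23.0], [-33.1, 1.1], [3.9, -21.8]]
scraper [ 0.46586317  0.38937927 -0.5944312 ] [[0.4, -0.5], [0.5, -0.0], [-0.6, 0.2], [-0.3, 0.2]]
```

View pics/ov.png

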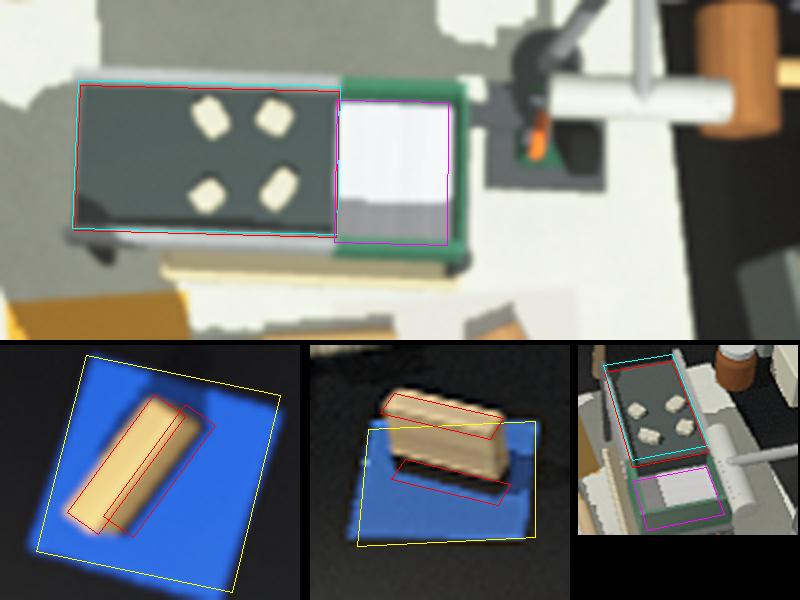

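The station fits well. I mislabelled the mat's side-view corners, so I'll fix those and refine the scraper by fitting the wood silhouette in both views.

```bash
python3 - <<'E'
s=open("fit.py").read()
s=s.replace('("side",[[e,e,.003],[e,-e,.003],[-e,-e,.003],[-e,e,.003]]','("side",[[-e,e,.003],[e,e,.003],[e,-e,.003],[-e,-e,.003]]')
s=s.replace('R=lambda a_,k','''from scipy.optimize import minimize
def masks():
    o={}
    for n,(x0,y0,w,h) in {"top":(100,200,60,51),"side":(180,130,38,38)}.items():
        im=cv2.imread(f"pics/{n}0.png").astype(int);m=np.zeros(im.shape[:2],np.uint8)
        d=im[...,2]-im[...,0];m[y0:y0+h,x0:x0+w]=(d>25)[y0:y0+h,x0:x0+w]*255;o[n]=m
    return o
MK={n:(m:=cv2.resize(k,None,fx=4,fy=4,interpolation=cv2.INTER_LINEAR)>127) for n,k in masks().items()}
def cost(p,ns=("top","side")):
    t=0
    for n in ns:
        X=place(p,[[i*a,j*b,z] for i in(1,-1) for j in(1,-1) for z in(.019,.068)])
        h=cv2.convexHull(((proj(n,X)+.5)*4-.5).astype(np.float32));g=np.zeros(MK[n].shape,np.uint8)
        cv2.fillConvexPoly(g,(h*16).round().astype(int),1,shift=4);t+=(g.astype(bool)^MK[n]).sum()/16
    return t
sc0=sc
for ns in(("top",),("side",),("top","side")):
    r=minimize(cost,sc0,args=(ns,),method="Nelder-Mead",options=dict(initial_simplex=[sc0,sc0+[.006,0,0],sc0+[0,.006,0],sc0+[0,0,.1]]))
    print(ns,r.x,r.fun,{n:MK[n].sum()/16 for n in MK});sc=r.x
R=lambda a_,k''',1).replace("for z in(.003,.068)","for z in(.019,.068)")
open("fit.py","w").write(s)
E
python3 fit.py
```

```text
station [ 0.58888917 -0.11231888 -0.01610535] [[-0.0, -1.0], [-1.6, 0.1], [-0.1, -1.7], [0.2, 0.2], [0.6, -0.5], [-0.7, -0.3], [-2.6, 0.6], [0.4, 0.8], [-3.4, 0.5]]
mat [ 0.46210862  0.3919918  -0.28021216] [[0.1, -0.1], [-0.6, -0.3], [-0.3, -0.8], [-0.4, 0.6], [-0.4, 0.5], [0.0, 0.2], [-0.2, 0.2]]
scraper [ 0.46586317  0.38937927 -0.5944312 ] [[0.4, -0.5], [0.5, -0.0], [-0.6, 0.2], [-0.3, 0.2]]
('top',) [ 0.46535661  0.39275907 -0.5830852 ] 33.25 {'top': np.float64(341.75), 'side': np.float64(319.75)}
('side',) [ 0.46760682  0.39898547 -0.66876882] 31.5 {'top': np.float64(341.75), 'side': np.float64(319.75)}
('top', 'side') [ 0.4669285   0.39296312 -0.6224919 ] 97.75 {'top': np.float64(341.75), 'side': np.float64(319.75)}
```

```bash
python3 - <<'E'
s=open("fit.py").read()
a=s.index("st,rs=fit");b=s.index("print(\"station")
s=s[:a]+'''st,rs=fit([("top",[[.054,.236,.15],[.054,.046,.15],[-.054,.236,.165],[-.054,.046,.165],[0,.046,.15],[0,.236,.15],[0,-.038,.118]],
  tst([(82,86),(338,95),(78,227),(336,233),(335,165),(80,158),(453,165)])),
 ("side",[[-.054,.046,.15],[.054,.046,.15]],ss([(175,328),(348,290)]))],[.55,-.05,0])
'''+s[b:]
s=s.replace('cv2.imwrite("pics/ov.png",c)','''cv2.imwrite("pics/ov.png",c)
t=cv2.imread("pics/top0.png");si=cv2.imread("pics/side0.png")
c=np.zeros((600,800,3),np.uint8);q=R(si[250:310,275:320],9)[:540];c[:540,:405]=q   # side x=275+u/9
q=R(t[155:200,300:345],8);c[:360,410:770]=q
cv2.imwrite("pics/grip.png",c)''')
open("fit.py","w").write(s)
E
python3 fit.py|head -1
```

```text
station [ 0.59076357 -0.11295404 -0.00453147] [[-0.4, -0.1], [0.2, -1.5], [-1.2, 0.4], [0.7, -0.2], [0.8, -0.9], [-0.5, 0.0], [-1.1, 1.3], [-2.1, 0.8], [0.9, 0.7]]
```

View pics/grip.png

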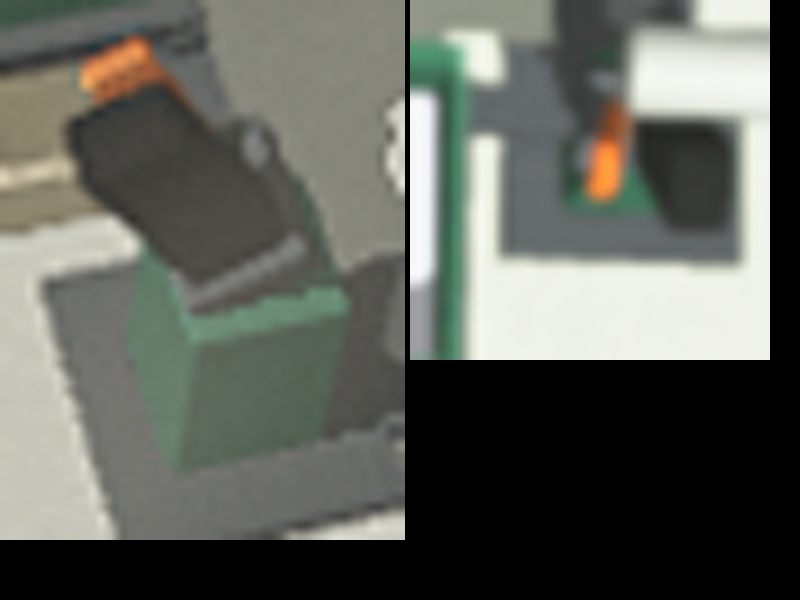

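Run:
```python
import cv2,numpy as np
t=cv2.imread("pics/top0.png")
g=t.astype(int)
for c in (216,228,252,264,270,280,295): print(c,"g",g[155:206,c,:].mean(1).astype(int).tolist())
for r in (165,180,190): print(r,g[r,203:215].mean(1).astype(int).tolist(),g[r,268:312].mean(1).astype(int).tolist())
```

```text
216 g [144, 164, 191, 202, 193, 161, 116, 92, 89, 90, 90, 90, 91, 90, 91, 90, 91, 91, 91, 90, 91, 91, 91, 91, 91, 91, 91, 91, 91, 91, 91, 92, 92, 91, 92, 92, 88, 79, 66, 58, 64, 92, 111, 116, 111, 96, 77, 59, 50, 48, 63]
228 g [143, 154, 186, 203, 202, 175, 126, 94, 90, 90, 91, 91, 90, 91, 90, 91, 91, 91, 91, 91, 91, 91, 92, 92, 91, 92, 92, 92, 91, 92, 92, 93, 92, 93, 92, 93, 94, 93, 89, 73, 59, 94, 175, 207, 205, 183, 162, 149, 146, 144, 144]
252 g [143, 142, 150, 179, 195, 194, 168, 123, 94, 90, 91, 91, 88, 89, 91, 91, 91, 91, 92, 92, 92, 92, 93, 93, 93, 92, 92, 94, 94, 94, 94, 93, 94, 94, 93, 93, 94, 95, 92, 76, 62, 60, 95, 167, 197, 196, 174, 156, 150, 148, 148]
264 g [143, 141, 146, 167, 186, 191, 177, 143, 107, 92, 90, 90, 90, 96, 95, 91, 91, 91, 92, 93, 92, 93, 94, 94, 93, 93, 89, 80, 95, 132, 139, 129, 115, 102, 94, 94, 95, 95, 96, 96, 92, 75, 80, 134, 182, 196, 185, 165, 153, 149, 149]
270 g [140, 139, 143, 161, 184, 194, 186, 155, 115, 94, 91, 92, 92, 92, 92, 92, 93, 93, 93, 93, 93, 92, 93, 94, 94, 94, 94, 94, 94, 95, 94, 95, 94, 95, 95, 94, 96, 95, 95, 96, 93, 77, 73, 116,
[... 671 characters left out ...]
2, 153, 153, 147, 138, 135, 135, 136, 135, 128, 117, 115, 116, 116, 116, 115, 110, 102, 101, 101, 101, 101, 94, 80, 74, 93, 119, 134, 150, 166, 162, 139]
180 [142, 143, 142, 142, 141, 132, 112, 94, 91, 90, 90, 90] [94, 93, 94, 93, 95, 132, 207, 242, 245, 244, 243, 243, 244, 245, 245, 244, 244, 244, 245, 246, 246, 245, 243, 242, 243, 244, 244, 245, 247, 247, 246, 246, 246, 246, 227, 133, 78, 94, 126, 185, 234, 239, 216, 137]
190 [142, 143, 143, 143, 140, 116, 71, 57, 59, 64, 71, 80] [95, 95, 94, 95, 98, 119, 148, 162, 164, 163, 162, 163, 169, 187, 208, 211, 211, 212, 213, 214, 214, 211, 208, 209, 211, 213, 213, 214, 218, 219, 216, 214, 212, 196, 150, 94, 81, 101, 127, 190, 235, 239, 237, 237]
```

```bash
python3 - <<'E'
s=open("fit.py").read()
a=s.index("st,rs=fit");b=s.index("mt,rm=")
s=s[:a]+'''def fs(p):
    r=[]
    def lin(A,B,pts,ax):  # pixel line distance along axis
        q=proj("top",place(p,[A,B]))
        for u,v in pts:
            k=(u-q[0,0])/(q[1,0]-q[0,0]) if ax else (v-q[0,1])/(q[1,1]-q[0,1])
            r.append((q[0]+k*(q[1]-q[0]))[ax]-(v if ax else u))
    lin([.054,.236,.15],[.054,.046,.15],[(216,160.5),(228,160.7),(252,161.6),(264,162.1),(270,162.4)],1)
    lin([-.054,.236,.165],[-.054,.046,.165],[(228,196.5),(252,197.55),(264,198),(270,198.3)],1)
    lin([.054,.046,.15],[-.054,.046,.15],[(273.2,180)]*2,0)
    lin([.054,.236,.15],[-.054,.236,.15],[(209,180),(209.5,165)],0)
    lin([.054,-.038,.118],[-.054,-.038,.118],[(302.9,180)],0)
    return np.array(r)
r=least_squares(fs,[.59,-.11,-.02]);st=r.x;print("station",st,np.round(r.fun,1).tolist())
q=proj("side",place(st,[[-.054,.046,.15],[.054,.046,.15]]));print("side check",(q-ss([(175,328),(348,290)])).round(1).tolist())
# grip: unknown hx,hy,hz in station
S9=T(275,250,9);T8=T(300,155,8,0,410)
L=Ro.from_euler("y",-29,degrees=True)
def hp(h,X): return place(st,L.apply(np.atleast_2d(X))+h)
tip=[0,.0375-.004,.064]
def fg(h):
    A=[[-.017,-.012,.085],[-.017,-.012,0],[.017,-.012,0]]
    ob=S9([(90,165),(190,305),(305,240)])
    B=[[-.017,.012,.085],[.017,-.012,.085]];ob2=T8([(640,140),(0,0)])
    return (proj("side",hp(h,A))-ob).ravel()
r=least_squares(fg,[0,-.13,.11]);print("handle free",r.x,r.fun.round(1))
r=least_squares(lambda q:fg([q[0],-.13,q[1]]),[0,.11]);H=np.array([r.x[0],-.13,r.x[1]]);print("handle y fixed",H,r.fun.round(1))
'''+s[b:]
s=s.replace('cv2.imwrite("pics/grip.png",c)','''for n,x0,y0,k,u0 in(("side",275,250,9,0),("top",300,155,8,410)):
    def ln(P,col): cv2.polylines(c,[((proj(n,hp(H,P))-[x0,y0]+.5)*k-.5+[u0,0]).round().astype(int)],True,col,1)
    for z in(0,.085): ln([[i*.017,j*.012,z] for i,j in((1,1),(1,-1),(-1,-1),(-1,1))],(0,0,255))
    th=.22;ca,sa=np.cos(th),np.sin(th)
    ln([[x,.018+sa*l+ca*o,.004+ca*l-sa*o] for l in (.06,) for x,o in((-.01,.004),(.01,.004),(.01,-.004),(-.01,-.004))],(255,255,0))
cv2.imwrite("pics/grip2.png",c)''')
open("fit.py","w").write(s)
E
python3 fit.py
```

```text
station [ 0.5874133  -0.11200006 -0.0313961 ] [-0.2, 0.1, 0.1, 0.1, -0.0, 0.1, -0.0, -0.0, -0.1, 0.7, 0.7, -0.2, 0.1, -1.3]
side check [[-3.0, 0.3], [0.2, 1.0]]
handle free [ 0.05045321 -0.13111871  0.11311319] [-1.4  1.8  1.2 -1.8  0.2 -0.2]
handle y fixed [ 0.05098143 -0.13        0.11104056] [-1.3  1.9  1.2 -1.8  0.2 -0.2]Traceback (most recent call last):
  File "fit.py", line 31, in <module>
    mt,rm=fit([("top",[[e,e,.003],[e,-e,.003],[-e,e,.003]],tm([(93,353),(285,410),(28,548)])),
                        ^
NameError: name 'e' is not defined
```

```bash
sed -i 's/^mt,rm=/e=.065\nmt,rm=/' fit.py; python3 fit.py | tail -2
```

```text
('side',) [ 0.46760682  0.39898547 -0.66876882] 31.5 {'top': np.float64(341.75), 'side': np.float64(319.75)}
('top', 'side') [ 0.4669285   0.39296312 -0.6224919 ] 97.75 {'top': np.float64(341.75), 'side': np.float64(319.75)}
```

View pics/grip2.png

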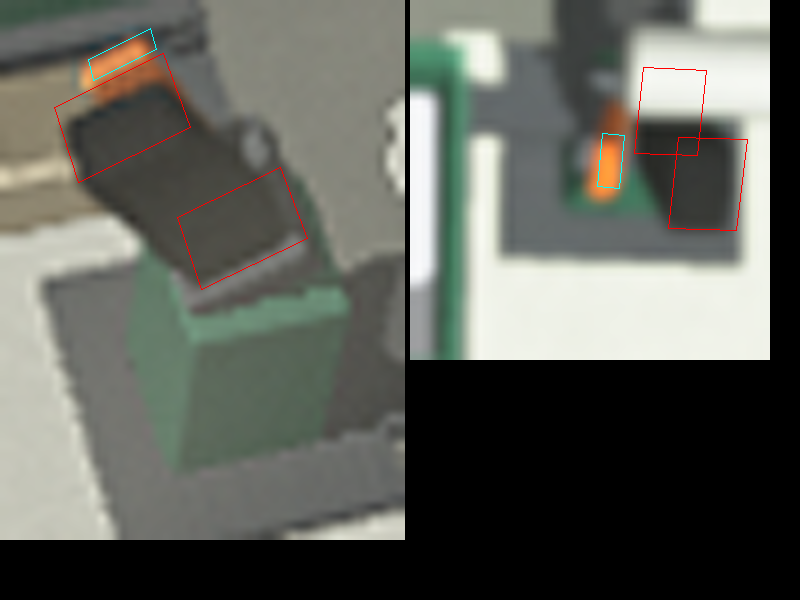

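The grip fit agrees to about 3 mm (black grip at about (130,180), orange trigger tip at about (120,70) in the side crop). Next is a helper that computes tool-frame deltas.

```bash
cat >> lib.py <<'E'
ST=np.array([.5874,-.112,-.0314]);SC=np.array([.4665,.394,-.63]);MAT=np.array([.462,.392,-.280]);H=np.array([.051,-.130,.111])
def down(yaw): # tool z down, tool y along world yaw+90deg axis
    y=np.array([-np.sin(yaw),np.cos(yaw),0]);z=np.array([0,0,-1.]);return Ro.from_matrix(np.c_[np.cross(y,z),y,z])
def delta(p,R,cur=None):
    o=status.get_obs();p0,R0=(o["position"],Ro.from_quat(o["ee_rot"])) if cur is None else cur
    d=R0.inv().apply(np.asarray(p)-p0);w=(R0.inv()*R).as_rotvec(degrees=True)
    print("rot",w.round(1),"shift",d.round(4),"rows>=",max(np.linalg.norm(d)/.0625,np.linalg.norm(w)/10.7).round(1))
E
python3 - <<'E'
from lib import *
o=status.get_obs();R=Ro.from_quat(o["ee_rot"]);print(R.as_matrix().round(2))
for k in(0,np.pi):
    delta([SC[0],SC[1],.16],down(SC[2]+k))
E
```

```text
[[-0.94  0.35 -0.  ]
 [ 0.35  0.94 -0.  ]
 [-0.   -0.   -1.  ]]
rot [-0.1  0.  15.5] shift [-0.2984 -0.0919  0.048 ] rows>= 5.1
rot [-0.000e+00 -1.000e-01 -1.645e+02] shift [-0.2984 -0.0919  0.048 ] rows>= 15.4
```

Emit:
play_rows --plan '[0,0,15.5,-0.298,-0.092,0.048,1,0,0,15.5,-0.298,-0.092,0.048,1,0,0,15.5,-0.298,-0.092,0.048,1,0,0,15.5,-0.298,-0.092,0.048,1,0,0,15.5,-0.298,-0.092,0.048,1,0,0,15.5,-0.298,-0.092,0.048,1,0,0,15.5,-0.298,-0.092,0.048,1,0,0,15.5,-0.298,-0.092,0.048,1]' --squeeze 40

```text
clock: 1.1
position: [0.4647, 0.396, 0.1606]
ee_rot: [0.308, 0.951, 0.0, -0.0]
ft_force: [-1.0, -0.3, 0.3]
grip_width: 1.001
grasp_force: 0.0
```

Run:
```python
from lib import *
delta([SC[0],SC[1],.048],down(SC[2]))
ims=[viewer.camera(n)[...,::-1] for n in("top","side")]
R=lambda a,k:cv2.resize(a,None,fx=k,fy=k,interpolation=cv2.INTER_CUBIC)
cv2.imwrite("pics/g.png",np.hstack([R(ims[0][185:265,85:165],5),R(ims[1][100:180,160:240],5)]))
```

```text
rot [ 0.  -0.   0.2] shift [-0.0027 -0.0006  0.1126] rows>= 1.8
```

View pics/g.png

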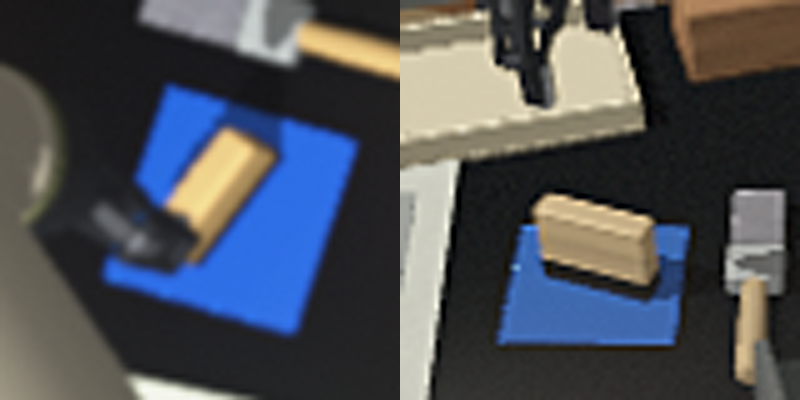

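Run:
```python
from lib import *
o=status.get_obs();print(o["clock"],o["position"])
for n,(x,y) in dict(top=(85,185),side=(160,100)).items(): print(n,(proj(n,[o["position"]])[0]-[x,y])*5+([400,0] if n=="side" else [0,0]), proj(n,[o["position"]]))
for n in("top","side"): cv2.imwrite(f"pics/{n}1.png",viewer.camera(n)[...,::-1])
a=cv2.imread("pics/top1.png")[170:320,60:210];b=cv2.imread("pics/side1.png")[30:180,110:260]
cv2.imwrite("pics/g1.png",cv2.resize(np.hstack([a,b]),(800,400)))
```

```text
1.2 [0.46503513 0.39576414 0.16077986]
top [134.72449354 182.84350929] [[111.94489871 221.56870186]]
side [573.28854767 111.23384441] [[194.65770953 122.24676888]]
```

View pics/g1.png

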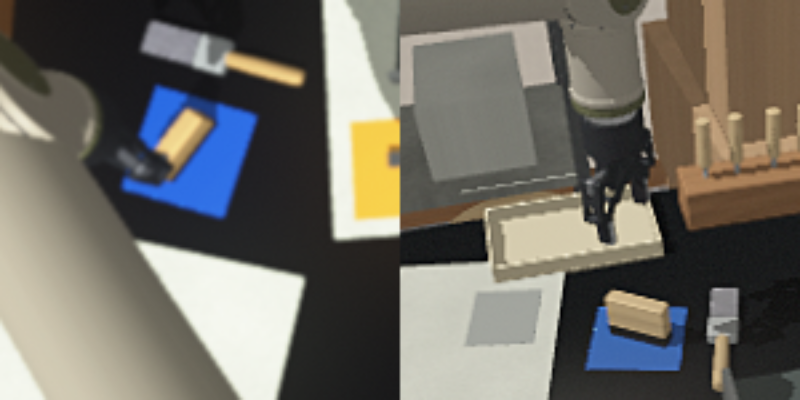

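Projecting the TCP into both pictures matches the visible fingers, and the scraper lies on the mat at about crop (240,195). The gripper is directly above it, so I'll descend and grasp.

Emit:
play_rows --plan '[0,0,0,-0.002,-0.001,0.06,1,0,0,0,-0.002,-0.001,0.1,1,0,0,0,-0.002,-0.001,0.112,1,0,0,0,-0.002,-0.001,0.112,1,0,0,0,-0.002,-0.001,0.112,0.1,0,0,0,-0.002,-0.001,0.112,0.1,0,0,0,-0.002,-0.001,0.112,0.1,0,0,0,-0.002,-0.001,0.112,0.1,0,0,0,-0.002,-0.001,0.112,0.1,0,0,0,-0.002,-0.001,0.112,0.1]' --squeeze 50

```text
clock: 2.55
position: [0.4672, 0.3925, 0.0486]
ee_rot: [0.31, 0.951, 0.0, -0.0]
ft_force: [0.6, -0.3, -1.0]
grip_width: 0.1
grasp_force: 0.0
```

The grasp missed: the fingers closed to 8.5 mm with no force. I'll look before trying again.

Run:
```python
from lib import *
for n in("top","side"): cv2.imwrite(f"pics/{n}2.png",viewer.camera(n)[...,::-1])
a=cv2.imread("pics/top2.png")[190:270,90:170];b=cv2.imread("pics/side2.png")[110:190,160:240]
cv2.imwrite("pics/g2.png",cv2.resize(np.hstack([a,b]),(800,400),interpolation=cv2.INTER_CUBIC))
p=status.get_obs()["position"]
for n,x0,y0,u in(("top",90,190,0),("side",160,110,400)): print((proj(n,[p])[0]-[x0,y0])*5+[u,0])
```

```text
[179.83965711 166.74473862]
[593.46296174 185.79184334]
```

View pics/g2.png

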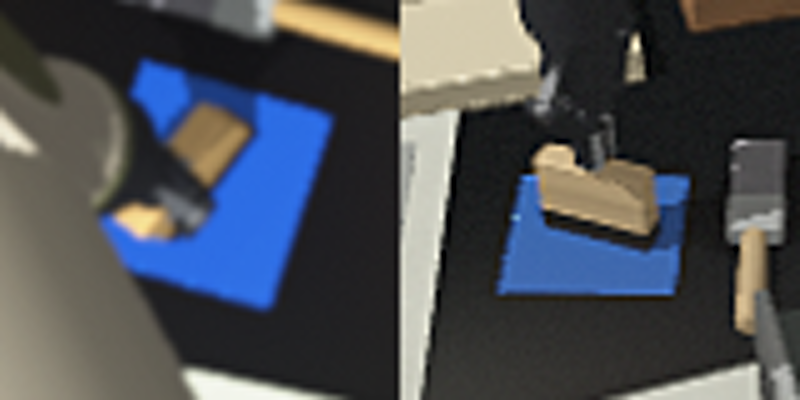

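Run:
```python
from lib import *
o=status.get_obs();print({k:np.round(o[k],3) for k in("clock","position","grip_width","grasp_force","ft_force","torque")})
# scraper silhouette vs. top-edge in first pics: triangulate visible top corner rays at several z
print(proj("side",place([.4672,.3925,-.63],[[.044,.012,.068],[.044,-.012,.068],[-.044,-.012,.068],[-.044,.012,.068],[.044,-.012,.019],[-.044,-.012,.019]])-0)*5-np.array([800,550])+[400,0])
print(5*(proj("top",place([.4672,.3925,-.63],[[.044,.012,.068],[.044,-.012,.068],[-.044,-.012,.068],[-.044,.012,.068],[.044,-.012,.019],[-.044,-.012,.019]]))-[90,190]))
```

```text
{'clock': np.float64(2.65), 'position': array([0.467, 0.392, 0.049]), 'grip_width': np.float64(0.1), 'grasp_force': np.float64(0.0), 'ft_force': array([ 0.256, -0.173,  0.413]), 'torque': array([-0.029,  0.002, -0.007])}
[[652.06819347 169.49691047]
 [637.7339316  189.75815465]
 [529.87272936 161.68452571]
 [545.0839674  142.05360379]
 [643.42522886 240.00390936]
 [538.08482428 211.74447274]]
[[199.53684013  96.03277416]
 [229.62542836 119.061864  ]
 [139.07378123 234.08281575]
 [108.88926752 210.663697  ]
 [252.5638112  125.76361872]
 [165.64648416 236.46021078]]
```

Run:
```python
from lib import *
y=down(SC[2]).as_matrix()[:,1]
for nm,p,offs,obs in(("before",[.465,.396,.1607],(.0425,.057),(188,121)),("now",[.467,.3925,.0486],(.004,.011,.018),(200,143.4))):
  for s in(-1,1):
    for off in offs:
      for dz in(-.014,0,.013,.03): print(nm,s*off,dz,proj("side",[np.array(p)+s*off*y+[0,0,dz]])[0].round(1),obs)
```

```text
before -0.0425 -0.014 [189.4 132.6] (188, 121)
before -0.0425 0 [189.  129.3] (188, 121)
before -0.0425 0.013 [188.5 126.3] (188, 121)
before -0.0425 0.03 [187.9 122.3] (188, 121)
before -0.057 -0.014 [187.5 135.1] (188, 121)
before -0.057 0 [187.  131.8] (188, 121)
before -0.057 0.013 [186.5 128.8] (188, 121)
before -0.057 0.03 [185.9 124.8] (188, 121)
before 0.0425 -0.014 [200.5 118.6] (188, 121)
before 0.0425 0 [200.1 115.4] (188, 121)
before 0.0425 0.013 [199.7 112.4] (188, 121)
before 0.0425 0.03 [199.3 108.4] (188, 121)
before 0.057 -0.014 [202.3 116.3] (188, 121)
before 0.057 0 [201.9 113.1] (188, 121)
before 0.057 0.013 [201.6 110.1] (188, 121)
before 0.057 0.03 [201.1 106.1] (188, 121)
now -0.004 -0.014 [198.5 150.7] (200, 143.4)
now -0.004 0 [198.1 147.8] (200, 143.4)
now -0.004 0.013 [197.8 145.1] (200, 143.4)
now -0.004 0.03 [197.3 141.6] (200, 143.4)
now -0.011 -0.014 [197.7 151.8] (200, 143.4)
now -0.011 0 [197.3 149. ] (200, 143.4)
now -0.011 0.013 [196.9 146.3] (200, 143.4)
now -0.011 0.03 [196.4 142.7] (200, 143.4)
now -0.018 -0.014 [196.8 153. ] (200, 143.4)
now -0.018 0 [196.4 150.2] (200, 143.4)
now -0.018 0.013 [196.  147.5] (200, 143.4)
now -0.018 0.03 [195.5 143.9] (200, 143.4)
now 0.004 -0.014 [199.5 149.3] (200, 143.4)
now 0.004 0 [199.1 146.5] (200, 143.4)
now 0.004 0.013 [198.8 143.8] (200, 143.4)
now 0.004 0.03 [198.3 140.2] (200, 143.4)
now 0.011 -0.014 [200.3 148.2] (200, 143.4)
now 0.011 0 [200.  145.3] (200, 143.4)
now 0.011 0.013 [199.6 142.6] (200, 143.4)
now 0.011 0.03 [199.2 139.1] (200, 143.4)
now 0.018 -0.014 [201.2 147. ] (200, 143.4)
now 0.018 0 [200.8 144.2] (200, 143.4)
now 0.018 0.013 [200.5 141.5] (200, 143.4)
now 0.018 0.03 [200.  137.9] (200, 143.4)
```

Run:
```python
from lib import *
def tri(ut,us):
    f=lambda X:np.r_[proj("top",[X])[0]-ut,proj("side",[X])[0]-us]
    r=least_squares(f,[.467,.39,.06]);return r.x.round(4),r.fun.round(1)
print("tip now",tri((131.5,231),(200,143.4)))
# pixel evidence: dark gripper vs wood, now-vs-initial difference
for n,(x0,y0,w,h) in dict(side=(186,134,28,26),top=(110,205,36,40)).items():
    d=np.abs(cv2.imread(f"pics/{n}2.png").astype(int)-cv2.imread(f"pics/{n}0.png")).sum(2)[y0:y0+h,x0:x0+w]
    print(n,x0,y0)
    for i,r in enumerate(d): print(y0+i,"".join("#" if v>120 else "+" if v>50 else "." for v in r))
```

```text
tip now (array([0.454 , 0.3606, 0.0913]), array([ 0.2, -4.1, -4.7,  0.9]))
side 186 134
134 ..+++..++.+....++...........
135 ...+...+.......++...........
136 .............+++#...........
137 ............##++#...........
138 .........+..##++#...........
139 .........+++###.#...........
140 ........####.##+#...........
141 .........#######............
142 .........###########........
143 .........+##############....
144 ...........#############+...
145 .............##########+....
146 .................######.....
147 ...................+##......
148 ....................++......
149 .....................+......
150 ............................
151 ...........................+
152 ............................
153 ............................
154 ............................
155 ............................
156 ............................
157 ............................
158 ............................
159 ............................
top 110 205
205 +................+#+................
206 #+...............##+................
207 ##+..............+#+................
208 ###+...........
[... 797 characters left out ...]
...
228 #####################+..............
229 ####################+++.............
230 ###################++##+............
231 ###############++++.+##+............
232 #####+...+++++++++####+.............
233 #+++.........++#++####..............
234 +.............+#.+###+..............
235 +..............+++##+...............
236 #+..............+##+................
237 ##+.............+++.................
238 ##+.................................
239 ###+................................
240 ###+................................
241 ####+...............................
242 ####+...............................
243 ##+#++..............................
244 #####+..............................
```

The difference image shows the scraper's front face is unchanged, so the fingers closed just above its top. The real tips are about 34 mm higher than expected. I'll open, go down 22 mm and close again.

Emit:
play_rows --plan '[0,0,0,0,0,0,1,0,0,0,0,0,0,1,0,0,0,0,0,0,1,0,0,0,0,0,0.01,1,0,0,0,0,0,0.02,1,0,0,0,0,0,0.022,1,0,0,0,0,0,0.022,0.1,0,0,0,0,0,0.022,0.1,0,0,0,0,0,0.022,0.1,0,0,0,0,0,0.022,0.1,0,0,0,0,0,0.022,0.1]'

```text
clock: 4.03
position: [0.4675, 0.3927, 0.027]
ee_rot: [0.31, 0.951, 0.0, 0.0]
ft_force: [0.9, 0.1, 2.8]
grip_width: 0.267
grasp_force: 49.5
```

Run:
```python
from lib import *
for n in("top","side"): cv2.imwrite(f"pics/{n}3.png",viewer.camera(n)[...,::-1])
for n,(x0,y0,w,h) in dict(side=(180,124,40,40)).items():
    d=np.abs(cv2.imread(f"pics/{n}3.png").astype(int)-cv2.imread(f"pics/{n}0.png")).sum(2)[y0:y0+h,x0:x0+w]
    print(n,x0,y0)
    for i,r in enumerate(d): print(y0+i,"".join("#" if v>120 else "+" if v>50 else "." for v in r))
o=status.get_obs();print(o["grip_width"],o["grasp_force"],o["torque"])
```

```text
side 180 124
124 +++++++..##################+............
125 .........##################.............
126 .........###############+#+.............
127 .........###########++....+.............
128 .......+.##.+#+++...+++++...............
129 ..+......++##.+++++.....................
130 .........####+..........................
131 ........####............................
132 ........####+...........................
133 ........####+...........................
134 .....+++###++##.....++..................
135 .....######++#+.........................
136 .....+######.++++....+##................
137 ......+###++....+.....+#................
138 .......++..++++..+....++................
139 ........######++##....++................
140 .......###########+.+.+#+...............
141 .........############..##...............
142 .........###########++.###+.............
143 ..........++##################..........
144 ..............################+.........
145 .......+......###############+..........
146 ..............#####++++###++............
147 ..............+######+++++##............
148 ...............#####++++++++............
149 .................##+++++++++.....###+...
150 ..................++++++++++...+#####...
151 ....................+++++++++....+##+...
152 .....................++++++++...........
153 .......................++++++...........
154 ..........................+++...........
155 ........................................
156 ............+..............++...........
157 ........................................
158 ........................................
159 ..................................++....
160 ........................................
161 ........................................
162 ........................................
163 ........................................
0.2631280984736189 49.62001025676727 [-0.01837357  0.0123391   0.02077968]
```

Grasped: 22.5 mm opening at 49.6 N. Reported TCP z minus foot height is 24 mm, which I'll use as the reference. Next, lift and carry it over the slab behind the chips.

Run:
```python
from lib import *
o=status.get_obs();m=Ro.from_quat(o["ee_rot"]).as_matrix();print("tool yaw",np.arctan2(m[1,1],m[0,1])-np.pi/2)
p=place(ST,[[.002,.195,0]])[0];print(p)
R=Ro.from_euler("z",ST[2]-(np.arctan2(m[1,1],m[0,1])-np.pi/2))*Ro.from_quat(o["ee_rot"])
R=down(ST[2])
for z in(.23,.185): delta([p[0],p[1],z],R)
# chips extents in station coordinates on z=.16
im=cv2.imread("pics/top0.png").astype(int);mk=np.zeros(im.shape[:2],np.uint8);mk[161:197,212:272]=(im.mean(2)>150)[161:197,212:272]
n,l,s,c=cv2.connectedComponentsWithStats(mk)
for i in range(1,n):
    if s[i,4]<15: continue
    P=[]
    for u,v in np.argwhere(l==i)[:,::-1]:
        r=least_squares(lambda q:(proj("top",place(ST,[[q[0],q[1],.158]]))[0]-[u,v]),[0,.1]);P.append(r.x)
    P=np.array(P);print(s[i,4],P.min(0).round(3),P.max(0).round(3))
```

```text
tool yaw -0.6293832802043324
[0.59552101 0.08284109 0.        ]
rot [  0.1   0.  -34.3] shift [-0.2859 -0.175  -0.2031] rows>= 6.3
rot [  0.1   0.  -34.3] shift [-0.2859 -0.175  -0.1581] rows>= 5.9
38 [0.053 0.056] [0.056 0.15 ]
66 [0.015 0.128] [0.044 0.152]
61 [0.019 0.082] [0.043 0.105]
64 [-0.036  0.077] [-0.007  0.1  ]
52 [-0.039  0.129] [-0.018  0.152]
```

Emit:
play_rows --plan '[0,0,0,0,0,-0.06,0.1,0,0,0,0,0,-0.12,0.1,0,0,-8,0,0,-0.18,0.1,0,0,-15,-0.05,-0.03,-0.203,0.1,0,0,-22,-0.1,-0.06,-0.203,0.1,0,0,-28,-0.15,-0.09,-0.203,0.1,0,0,-34.3,-0.2,-0.12,-0.203,0.1,0,0,-34.3,-0.24,-0.15,-0.203,0.1,0,0,-34.3,-0.27,-0.165,-0.203,0.1,0,0,-34.3,-0.286,-0.175,-0.203,0.1,0,0,-34.3,-0.286,-0.175,-0.19,0.1,0,0,-34.3,-0.286,-0.175,-0.175,0.1,0,0,-34.3,-0.286,-0.175,-0.16,0.1,0,0,-34.3,-0.286,-0.175,-0.16,0.1]'

```text
clock: 5.88
position: [0.5942, 0.0835, 0.1847]
ee_rot: [0.015, 1.0, -0.0, -0.002]
ft_force: [0.4, -0.6, -1.0]
grip_width: 0.271
grasp_force: 49.7
```

Run:
```python
from lib import *
o=status.get_obs();p=o["position"]
c,s=np.cos(ST[2]),np.sin(ST[2]);d=p[:2]-ST[:2];print("station xy",c*d[0]+s*d[1],-s*d[0]+c*d[1],p[2],o["ft_force"],o["grip_width"])
m=Ro.from_quat(o["ee_rot"]).as_matrix();print(m.round(3))
for n in("top","side"): cv2.imwrite(f"pics/{n}4.png",viewer.camera(n)[...,::-1])
im=cv2.imread("pics/side4.png").astype(int)
# wood pixels near scraper
mk=((im[...,2]-im[...,0])>35)&(im.mean(2)>60)
x0,y0=222,148
for y in range(y0,y0+42): print(y,"".join("#" if mk[y,x] else "c" if im[y,x].min()>150 else "." if im[y,x].mean()>45 else " " for x in range(x0,x0+65)))
pr=lambda X:proj("side",place(ST,X)).round(1).tolist()
f=p[2]-.024;print(pr([[i*.044+.002,.195-.012,f+z] for i in(-1,1) for z in(.016,.065)]))
```

```text
station xy 0.0006427959225854679 0.19561544100052158 0.18466971385768588 [ 0.37680082 -0.56417998 -0.98008891] 0.27110961891012675
[[-1.     0.029 -0.003]
 [ 0.029  1.    -0.   ]
 [ 0.003 -0.001 -1.   ]]
148     ...........                   .....                          
149    .cccccccccc.           ..      ......                         
150    .cccccccccc.                    ....                          
151    .cccccccccc.                    .....                         
152    ccccccccccc.            ..      .....                         
153    ccccccccccc.            ..   .   .....                        
154    ccccccccccc.            ..       .....                        
155    ccccc#ccccc.            ..       ....                         
156    ....####....            ..       ....  .##..                  
157    ...#####....            ..       ....  ####.                  
158    ...#####....          ....            .####.                  
159       #####.       ..##.######           .#####.                 
160       #####.    .#############.         .#######    
[... 1408 characters left out ...]
ccccc
181          ..........  ...................................ccccccccc
182       ..................................................ccccccccc
183  ......ccc...............................................cccccccc
184 ...ccccccc...............................................cccccccc
185 cccccccccc...............................................cccccccc
186 cccccccccc................................................ccccccc
187 cccccccccc.......................................... .....ccccccc
188 cccccccccc.......................................... .....ccccccc
189 cccccccccc.......................................... ......cccccc
[[240.4, 178.4], [240.0, 166.2], [269.4, 173.5], [269.9, 161.4]]
```

Run:
```python
from lib import *
p=status.get_obs()["position"];f=p[2]-.024
for zz in (f,f+.01):
    print(fit([("side",[[-.044,-.012,zz+.016],[.044,-.012,zz+.016],[-.044,-.012,zz+.06]],[(234.7,176.3),(264.7,172.6),(233.7,162)])],[.59,.08,0]))
pr=lambda n,X:proj(n,place(ST,X)).round(1).tolist()
print("lips side",pr("side",[[-.054,.183,.165],[.054,.183,.165],[-.054,.183,.15],[.054,.183,.15]]))
print("lips side far",pr("side",[[-.054,.1,.165],[.054,.1,.165],[.054,.1,.15]]))
im0=cv2.imread("pics/side0.png").astype(int)
for r in (174,180,195,205): print(r,im0[r,225:300].mean(1).astype(int).tolist())
im=cv2.imread("pics/top4.png").astype(int);mk=((im[...,2]-im[...,0])>35)
for y in range(155,205): print(y,"".join("#" if mk[y,x] else "c" if im[y,x].min()>150 else "." if im[y,x].mean()>60 else " " for x in range(200,280)))
print(pr("top",[[i*.044,j*.012+.195,f+z] for i,j in((1,1),(1,-1),(-1,-1),(-1,1)) for z in(.065,)]))
```

```text
(array([ 0.58365936,  0.09452098, -0.17421813]), array([[-0. , -1.8],
       [-0.4,  0.1],
       [ 0.4,  1.6]]))
(array([ 0.58125161,  0.08450213, -0.16749405]), array([[-0.1, -1.7],
       [-0.2,  0. ],
       [ 0.3,  1.6]]))
lips side [[236.5, 181.8], [271.9, 175.9], [236.7, 185.3], [271.7, 179.4]]
lips side far [[242.4, 202.5], [279.4, 196.0], [279.1, 199.5]]
174 [39, 29, 84, 107, 104, 97, 97, 101, 106, 101, 74, 50, 55, 54, 53, 52, 73, 91, 86, 85, 86, 86, 85, 87, 85, 85, 86, 87, 84, 86, 85, 85, 85, 86, 88, 84, 85, 85, 85, 85, 86, 84, 86, 84, 80, 112, 150, 166, 167, 177, 198, 204, 200, 201, 201, 200, 200, 198, 200, 199, 197, 200, 208, 161, 66, 75, 75, 76, 73, 73, 72, 69, 66, 62, 62]
180 [38, 40, 36, 33, 33, 26, 75, 87, 137, 169, 174, 154, 90, 45, 73, 87, 88, 87, 86, 85, 86, 86, 87, 85, 85, 86, 86, 86, 86, 84, 86, 86, 85, 86, 87, 86, 85, 86, 86, 85, 86, 86, 84, 84, 86, 84, 82, 97, 132, 161, 169, 165, 188, 202, 199, 199, 198, 198, 200, 198, 196, 198, 200, 201, 209, 177, 109, 71, 65, 67, 67, 65, 65, 60, 57]
195 [126, 124, 128, 126, 125, 128, 122, 86, 51, 51, 119, 146, 149, 161, 170, 
[... 4232 characters left out ...]
...................................c.ccc
198 ccccccccccccccccccccc...................................cc......................
199 cccccccccccccccccccccc..................................ccccccccccccccccc.......
200 cccccccccccccccccccccc..................................cccccccccccccccccc......
201 cccccccccccccccccccccc...................................ccccccccccccccccc......
202 cccccccccccccccccccccc...................................cccccccccccccccc.......
203 cccccccccccccccccccccc.................####.#...................................
204 cccccccccccccccccccccc.................###########################..............
[[216.9, 157.8], [225.7, 158.1], [224.0, 189.8], [215.2, 189.5]]
```

A column recount puts the scraper within about 1.4 px of the prediction, between the lips and behind the chips. Next, lower it gently.

Emit:
play_rows --plan '[0,0,0,-0.002,0,0.004,0.1,0,0,0,-0.002,0,0.007,0.1,0,0,0,-0.002,0,0.008,0.1,0,0,0,-0.002,0,0.008,0.1]'

```text
clock: 6.48
position: [0.5974, 0.0825, 0.1786]
ee_rot: [0.015, 1.0, 0.0, -0.0]
ft_force: [0.3, 0.6, -1.9]
grip_width: 0.27
grasp_force: 49.7
```

Emit:
play_rows --plan '[0,0,0,0,0,0.0015,0.1,0,0,0,0,0,0.0025,0.1,0,0,0,0,0,0.003,0.1]'

```text
clock: 6.85
position: [0.5974, 0.0826, 0.1755]
ee_rot: [0.015, 1.0, 0.0, -0.0]
ft_force: [0.1, -0.9, -1.2]
grip_width: 0.272
grasp_force: 49.7
```

Emit:
play_rows --plan '[0,0,0,0,0,0.001,0.1,0,0,0,0,0,0.0015,0.1,0,0,0,0,0,0.0015,0.1]'

```text
clock: 7.22
position: [0.5974, 0.0826, 0.1741]
ee_rot: [0.015, 1.0, 0.0, 0.0]
ft_force: [-0.1, -0.3, -0.9]
grip_width: 0.267
grasp_force: 49.7
```

Emit:
play_rows --plan '[0,0,0,0,0,0.0005,0.1,0,0,0,0,0,0.001,0.1,0,0,0,0,0,0.001,0.1]'

```text
clock: 7.6
position: [0.5975, 0.0827, 0.174]
ee_rot: [0.015, 1.0, 0.0, 0.0]
ft_force: [-3.2, 0.8, 7.2]
grip_width: 0.269
grasp_force: 50.7
```

Gentle contact at 7 N, exactly at the predicted height. Now sweep.

Emit:
play_rows --plan '[0,0,0,0,-0.005,0,0.1,0,0,0,0,-0.012,0,0.1,0,0,0,0,-0.02,0,0.1,0,0,0,0,-0.028,0,0.1,0,0,0,0,-0.036,0,0.1,0,0,0,0,-0.044,0,0.1,0,0,0,0,-0.052,0,0.1,0,0,0,0,-0.06,0,0.1]'

```text
clock: 8.6
position: [0.5964, 0.0235, 0.1741]
ee_rot: [0.015, 1.0, 0.001, 0.001]
ft_force: [-0.3, 4.8, 5.1]
grip_width: 0.266
grasp_force: 50.6
```

Emit:
play_rows --plan '[0,0,0,0,-0.008,0,0.1,0,0,0,0,-0.016,0,0.1,0,0,0,0,-0.024,0,0.1,0,0,0,0,-0.032,0,0.1,0,0,0,0,-0.04,0,0.1,0,0,0,0,-0.048,0,0.1,0,0,0,0,-0.056,0,0.1,0,0,0,0,-0.064,0,0.1,0,0,0,0,-0.072,0,0.1,0,0,0,0,-0.08,0,0.1,0,0,0,0,-0.088,0,0.1,0,0,0,0,-0.096,0,0.1,0,0,0,0,-0.096,0,0.1]'

```text
clock: 10.22
position: [0.5931, -0.0742, 0.1738]
ee_rot: [0.016, 1.0, -0.0, 0.001]
ft_force: [-0.3, -0.5, 5.4]
grip_width: 0.272
grasp_force: 50.7
```

Run:
```python
from lib import *
for n in("top","side"): cv2.imwrite(f"pics/{n}5.png",viewer.camera(n)[...,::-1])
im=cv2.imread("pics/top5.png").astype(int);i0=cv2.imread("pics/top0.png").astype(int)
for n,(x0,x1,y0,y1) in dict(top=(205,312,156,206),side=(235,305,165,250)).items():
    im=cv2.imread(f"pics/{n}5.png").astype(int)
    for y in range(y0,y1): print(y,"".join("W" if im[y,x].min()>225 else "c" if im[y,x].min()>150 and im[y,x,2]-im[y,x,0]>8 else "#" if im[y,x,2]-im[y,x,0]>35 else "o" if im[y,x].min()>140 else "." if im[y,x].mean()>60 else " " for x in range(x0,x1)))
```

```text
156 WWWWooWWWooooooooooooooooooooooooo.....................cccco.ccccccccccccccccccccccccccccccccccccccccc..ccc
157 WWWoooooooooooooooooooooooooooooooooo..................ccccooccccccccccccccccccccccccccccccccccccccccc..ccc
158 WWWoooooooooooooooooooooooooooooooooo..................cccc.occccccccccccccccccccccccccccccccccccccccc..ccc
159 WWooooooooooooooooooooooooooooooooooo.................occcc.cccccooooocccccccccccccccccccccccccccccccc..ccc
160 WWooooooooooooooooooooooooooooooooo...................occccocccccooooocccccccccccccccccccccccccccccccc.occc
161 WWWco........................oooo.....................cccccocccccooooooccccccccccccccccccccccccccccccc.cccc
162 WWWWco................................................cccccccccccooooocccccccccccccccccccccccccccccccc.cccc
163 WWWWco............................                  ..ccccccccccc.ooooccccccccccccccccccccccccccccccccocccc
164 WWWWco............................                   .cccccccccco.ooooccccccccccccccccccccccccccccccccocccc
165 WWWWco............................                  ..cccccccccco.oooocccccccccccccccccc
[... 10174 characters left out ...]
................cccoooo..
241 ....#c#.......................................................ccco....
242 ....occ.......................................................cco.....
243 .....cc...................................................... co......
244 .....cc...................................................... ........
245 .....cco..............................................................
246 ..oooccc..............................................................
247 occccccc..............................................................
248 cccccccc..............................................................
249 cccccccco.............................................................
```

The sweep force dropped to zero at the edge, so I'll lift and take the scraper back to its mat.

Run:
```python
from lib import *
for z in(.23,.0275): delta([.4672,.3927,z],down(-.629))
```

```text
rot [-0.   0.1 34.2] shift [ 0.1405  0.4626 -0.0567] rows>= 7.8
rot [-0.   0.1 34.2] shift [0.1408 0.4628 0.1458] rows>= 8.1
```

Emit:
play_rows --plan '[0,0,0,0,0,-0.03,0.1,0,0,0,0,0.01,-0.056,0.1,0,0,0,0.01,0.06,-0.056,0.1,0,0,5,0.02,0.12,-0.056,0.1,0,0,10,0.04,0.18,-0.056,0.1,0,0,15,0.06,0.24,-0.056,0.1,0,0,20,0.08,0.3,-0.056,0.1,0,0,26,0.1,0.35,-0.056,0.1,0,0,32,0.12,0.4,-0.056,0.1,0,0,34.2,0.135,0.44,-0.056,0.1,0,0,34.2,0.1405,0.4627,-0.03,0.1,0,0,34.2,0.1405,0.4627,0.02,0.1,0,0,34.2,0.1405,0.4627,0.07,0.1,0,0,34.2,0.1405,0.4627,0.11,0.1,0,0,34.2,0.1405,0.4627,0.13,0.1,0,0,34.2,0.1405,0.4627,0.14,0.1,0,0,34.2,0.1405,0.4627,0.14,0.1]'

```text
clock: 12.45
position: [0.4667, 0.3936, 0.0336]
ee_rot: [0.309, 0.951, 0.0, 0.0]
ft_force: [-0.1, 0.5, -1.5]
grip_width: 0.266
grasp_force: 49.6
```

Run:
```python
from lib import *
delta([.4672,.3927,.027],down(-.629))
cv2.imwrite("pics/top6.png",viewer.camera("top")[...,::-1]);im=cv2.imread("pics/top6.png").astype(int)
for y in range(158,206): print(y,"".join("W" if im[y,x].min()>225 else "#" if im[y,x].min()>130 and im[y,x,2]-im[y,x,0]>12 else "o" if im[y,x].min()>140 else "." if im[y,x].mean()>60 else " " for x in range(205,312)))
```

```text
rot [0.  0.  0.1] shift [-0.0009 -0.0005  0.0066] rows>= 0.1
158 ..oooooooooooooooooooooooooooooooooooooooooooooooooooooooooooooooooooo.............................ooooooo.
159 ..oooooooooooooooooooooooooooooooooooooooooooooooooooooooooooooooooooo.............................ooooo##o
160 ..oooooooooooooooooooooooooooooooooooooooooooooooooooooooooooooooooooo.............................ooooWWoo
161 ...oo.........................oooooooooooooooooooooooooooooooooooooooo...............................ooWWoo
162 ............................................................ooooooooo................................ooWWWo
163 .....................................................................................................ooWWoo
164 .........................................................................#............................ooooo
165 ......................................................................oo###o...........................ooo.
166 .....................................................................ooo###ooWWoooWWooooooooooooo..........
167 ...........................
[... 3636 characters left out ...]
.............oooo......oWWWW
200 ........................ooooooooooooooooooooooooooooooooooooooooooooo.................................oWWWW
201 ...........................oooooooooooooooooooooooooooooooooooooooooo.................................oWWWW
202 ......... ..................############oooooooooooooooooooooooooooo..................................ooWWW
203 .........    ..........##.............#..########################ooo..................................ooWWW
204 ..........   ...#.......#....................................######....................................oWWW
205 .......................##..............................................................................oWWW
```

The slab is clear and the chips lie in the hopper along its slab side. Setting the scraper down.

Emit:
play_rows --plan '[0,0,0,-0.001,0,0.004,0.1,0,0,0,-0.001,0,0.006,0.1,0,0,0,-0.001,0,0.0066,0.1,0,0,0,-0.001,0,0.0066,0.1]'

```text
clock: 13.0
position: [0.4674, 0.393, 0.0271]
ee_rot: [0.309, 0.951, 0.0, 0.0]
ft_force: [-0.6, -0.8, 3.4]
grip_width: 0.268
grasp_force: 50.2
```

Emit:
play_rows --plan '[0,0,0,0,0,0,1,0,0,0,0,0,0,1,0,0,0,0,0,0,1,0,0,0,0,0,-0.05,1,0,0,0,0,0,-0.11,1,0,0,0,0,0,-0.17,1,0,0,0,0,0,-0.22,1,0,0,0,0,0,-0.22,1]'

```text
clock: 14.0
position: [0.4687, 0.3941, 0.2513]
ee_rot: [0.309, 0.951, 0.004, 0.002]
ft_force: [-0.8, 0.3, -0.4]
grip_width: 0.999
grasp_force: 0.0
```

```bash
cat >> lib.py <<'E'
YS=np.array([-np.sin(ST[2]),np.cos(ST[2]),0]);XS=np.array([np.cos(ST[2]),np.sin(ST[2]),0])
def tilt(deg):
    a=np.radians(deg);z=np.sin(a)*XS-np.cos(a)*np.array([0,0,1.]);return Ro.from_matrix(np.c_[np.cross(YS,z),YS,z])
def squeeze(): return place(ST,H+Ro.from_euler("y",-29,degrees=True).apply([0,.005,.055]))[0]
E
python3 - <<'E'
from lib import *
o=status.get_obs();print(o["joint_pos"].round(2),squeeze().round(4))
for n in("top","side"): cv2.imwrite(f"pics/{n}7.png",viewer.camera(n)[...,::-1])
im=cv2.imread("pics/side7.png").astype(int);i0=cv2.imread("pics/side0.png").astype(int)
d=np.abs(im-i0).sum(2)
for y in range(122,165): print(y,"".join("#" if v>100 else "+" if v>50 else "." for v in d[y,170:225]))
sq=squeeze()
for t in(29,45):
  R=tilt(t);z=R.as_matrix()[:,2]
  print(t);delta(sq-.15*z+np.array([0,0,.02]),R)
lamp=least_squares(lambda q:proj("top",[[q[0],q[1],.34]])[0]-[190+641/4,140+100/4],[.6,-.25]).x;print("lamp",lamp)
E
```

```text
[-0.86  0.28  0.1   1.45 -0.03  1.41  0.19] [ 0.6078 -0.2377  0.1591]
122 .................#######++++......................+....
123 ............+###++++++.................................
124 .......+##+++#+#.......................................
125 ........#+.........................++..................
126 .............................++........................
127 .......................++..............................
128 .................++....................................
129 ............+..........................................
130 .......................................................
131 .......................................................
132 .......................................................
133 .......................................................
134 .......................................................
135 .......................................................
136 .......................................................
137 ..............+........................................
138 ....................+..................................
139 ......
[... 1022 characters left out ...]
..............+.............+..................
157 .......................................................
158 .......................................................
159 .......................................................
160 .......................................................
161 .......................................................
162 .......................................................
163 .......................................................
164 .......................................................
29
rot [ -8.6 -28.1 -33.4] shift [-0.4239 -0.4687 -0.0641] rows>= 10.2
45
rot [-13.4 -43.6 -32.4] shift [-0.3963 -0.4874 -0.039 ] rows>= 10.1
lamp [ 0.59636086 -0.24503652]
```

The scraper is back in its original place; the difference image there is essentially zero. Now go to a tilted standoff on the −x side of the grip.

Emit:
play_rows --plan '[-6,-20,-15,-0.2,-0.24,-0.04,1,-6,-20,-15,-0.2,-0.24,-0.04,1,-6,-20,-15,-0.2,-0.24,-0.04,1,-6,-20,-15,-0.2,-0.24,-0.04,1,-13.4,-43.6,-32.4,-0.396,-0.487,-0.039,1,-13.4,-43.6,-32.4,-0.396,-0.487,-0.039,1,-13.4,-43.6,-32.4,-0.396,-0.487,-0.039,1,-13.4,-43.6,-32.4,-0.396,-0.487,-0.039,1,-13.4,-43.6,-32.4,-0.396,-0.487,-0.039,1,-13.4,-43.6,-32.4,-0.396,-0.487,-0.039,1,-13.4,-43.6,-32.4,-0.396,-0.487,-0.039,1,-13.4,-43.6,-32.4,-0.396,-0.487,-0.039,1]'

```text
clock: 15.6
position: [0.5034, -0.1584, 0.2777]
ee_rot: [0.015, 0.924, -0.007, 0.381]
ft_force: [1.3, 0.3, 0.8]
grip_width: 1.002
grasp_force: 0.0
```

Run:
```python
from lib import *
o=status.get_obs();p=o["position"];R=Ro.from_quat(o["ee_rot"]).as_matrix();print(p,R.round(2).tolist(),o["joint_pos"].round(2))
for n in("top","side"): cv2.imwrite(f"pics/{n}8.png",viewer.camera(n)[...,::-1])
for nm,c in(("asis",p),("tool-34",p-.034*R[:,2]),("world+34",p+[0,0,.034])):
    for s in(-1,1):
        for off in(.043,.057): 
            t=c+s*off*R[:,1]+.001*R[:,2];print(nm,s*off,"side",proj("side",[t])[0].round(1),"top",proj("top",[t])[0].round(1))
d=np.abs(cv2.imread("pics/side8.png").astype(int)-cv2.imread("pics/side6.png" if 0 else "pics/side0.png")).sum(2)
for y in range(170,280,2): print(y,"".join("#" if v>150 else "+" if v>60 else "." for v in d[y,215:320]))
```

```text
[ 0.50343977 -0.15836394  0.27768724] [[-0.71, 0.03, 0.7], [0.02, 1.0, -0.02], [-0.71, -0.0, -0.71]] [ 0.15 -0.47  0.18  2.28 -0.25  0.58  2.03]
asis -0.043 side [247.1 234.6] top [328.5 205.7]
asis -0.057 side [248.4 239.6] top [334.  205.9]
asis 0.043 side [239.3 206.4] top [295.  204.4]
asis 0.057 side [238.2 202.1] top [289.6 204.1]
tool-34 -0.043 side [236.3 230.1] top [330.1 214.2]
tool-34 -0.057 side [237.6 235.1] top [335.7 214.4]
tool-34 0.043 side [229.1 201.5] top [295.6 212.8]
tool-34 0.057 side [228.  197.2] top [290.  212.6]
world+34 -0.043 side [246.9 225.4] top [330.9 204.2]
world+34 -0.057 side [248.3 230.4] top [336.6 204.5]
world+34 0.043 side [239. 197.] top [296.3 202.8]
world+34 0.057 side [237.8 192.7] top [290.7 202.6]
170 ............#######+.....................................................................................
172 ............###+####...++++..............................................................................
174 ............++.++###+..+++...............................................................................
176 .............
[... 5002 characters left out ...]
......................................#.
268 ############+.........+##########+.......###################+.++##+#+..................................+.
270 +++++++#########+###############++.......###############+####++..........................................
272 ..................+++++++++#####.........+##+++...+++....................................................
274 ....................................................................+++##+...............................
276 .........................................................++################+.............................
278 .................................................................#+########+.............................
```

Run:
```python
from lib import *
im=cv2.imread("pics/side8.png").astype(int).mean(2);i0=cv2.imread("pics/side0.png").astype(int).mean(2)
for y in range(182,250): print(y,"".join("#" if a<62 and b>70 else "x" if a<62 else "+" if abs(a-b)>25 else "." for a,b in zip(im[y,205:250],i0[y,205:250])))
im=cv2.imread("pics/top8.png").astype(int).mean(2);i0=cv2.imread("pics/top0.png").astype(int).mean(2)
print("top")
for y in range(195,245): print(y,"".join("#" if a<62 and b>70 else "x" if a<62 else "+" if abs(a-b)>25 else "." for a,b in zip(im[y,270:350],i0[y,270:350])))
```

```text
182 xxxxxxxxxxxxxxxxxxxxxxxx.+++.....xx..........
183 xxxxxxxxxxxxxxxxxxxx..+++++++.....x..........
184 xxxxxxxxxxxxxxxx.....++++++++.....xx.........
185 xxxxxxxxxxxx..........+++++.+.....xx.........
186 xxxxxxxxx##............++++.+......x.........
187 xxxxx#####+.........+++++++.+......x.........
188 x#########+.......+++++++++........xx........
189 ###########+.....+++++++++++.......xx.....+++
190 #############+.+++++++++++++x.......x....++++
191 ##############.+++++++++++++x.......xx..+++++
192 ##############.+++++++++++++x.......xx..+++++
193 ###############.++++++++++++x.......xx..+++++
194 ##############..++++++++++++xx.......xx.+++++
195 ##############.++.+..+++++++xx.......xx..++++
196 ##################+.+.++++++xx.......xx....++
197 ####################+..+++++xx........xx.....
198 ######################++.+++xxx.......xx.....
199 ########..##############++++xxx.......xx.....
200 ########++################..xxx+......xxx....
201 ####x#####++##############..xxx+.......xx....
202 #xxxxx####++.+############.++xx++......xx....
203 #xxxxx####+++++.#########+++.xx++......xx....

[... 5853 characters left out ...]
###++....+++####++..
237 +++++++++++++++++#######++++++#################################++...+++++###++..
238 +++++++++++++++++#######++++++##################################++..++++####++..
239 ++++++++++++++.++######++++++###################################++++++++####++..
240 ++++++++++++++..+++++++++++######################################++++++#####++..
241 +++++++++++++...+++++++++++#######################################++++++####++..
242 +++++++++++++...++++++++++++++###################################+++++++++#+++..
243 +++++++++++++...+++++++++++++++#################################+++++++++++++...
244 ++++++++++++.....++++++......++#################################+++++++++++++...
```

The tips sit about 34 mm back along the tool axis (top-view tips at rows 210–213 confirm it), so I'll use that offset. 45° is near joint 2's limit, so I'll use 40°.

Run:
```python
from lib import *
R=tilt(40);z=R.as_matrix()[:,2];sq=squeeze()
print(sq+.043*z)
for p in([.525,-.237,.275],sq-.06*z): delta(p,R)
```

```text
[ 0.63542536 -0.23857014  0.12616417]
rot [-0.3  4.9 -0.6] shift [-0.0153 -0.072   0.0199] rows>= 1.2
rot [-0.3  4.9 -0.6] shift [ 0.0028 -0.0699  0.1006] rows>= 2.0
```

Emit:
play_rows --plan '[0,3,0,-0.01,-0.04,0.01,1,-0.3,4.9,-0.6,-0.015,-0.072,0.02,1,-0.3,4.9,-0.6,-0.015,-0.072,0.02,1,-0.3,4.9,-0.6,-0.01,-0.071,0.05,1,-0.3,4.9,-0.6,0.003,-0.07,0.1,1,-0.3,4.9,-0.6,0.003,-0.07,0.1,1,-0.3,4.9,-0.6,0.003,-0.07,0.1,1]'

```text
clock: 16.58
position: [0.5711, -0.2275, 0.2069]
ee_rot: [0.009, 0.94, -0.005, 0.342]
ft_force: [0.9, 0.6, -0.1]
grip_width: 0.998
grasp_force: 0.0
```

Run:
```python
from lib import *
R=tilt(40);z=R.as_matrix()[:,2];sq=squeeze();o=status.get_obs();print(o["joint_pos"].round(2),o["position"],(sq-.06*z).round(4))
for d in(-.06,0,.043): delta(sq+d*z,R)
for n in("top","side"): cv2.imwrite(f"pics/{n}9.png",viewer.camera(n)[...,::-1])
M_=o["position"];m=Ro.from_quat(o["ee_rot"]).as_matrix()
for s in(-1,1): print("pred tip",s,[proj(n,[M_-.033*m[:,2]+s*.05*m[:,1]])[0].round(1) for n in("side","top")])
im=cv2.imread("pics/side9.png").astype(int).mean(2);i0=cv2.imread("pics/side0.png").astype(int).mean(2)
for y in range(215,275): print(y,"".join("#" if a<62 and b>70 else "x" if a<62 else "+" if abs(a-b)>25 else "." for a,b in zip(im[y,225:310],i0[y,225:310])))
```

```text
[ 0.   -0.13  0.45  2.14 -0.47  0.52  2.35] [ 0.57106192 -0.22747631  0.20690889] [ 0.5693 -0.2365  0.2051]
rot [0.3 0.  0.6] shift [ 0.0025 -0.009   0.0004] rows>= 0.2
rot [0.3 0.  0.6] shift [ 0.0025 -0.0094  0.0604] rows>= 1.0
rot [0.3 0.  0.6] shift [ 0.0025 -0.0096  0.1034] rows>= 1.7
pred tip -1 [array([275.6, 268.5]), array([353.4, 190.7])]
pred tip 1 [array([264.1, 233.6]), array([316.2, 189.7])]
215 ++..++.###########+####xx###......................xxxxxxxxxx.........................
216 ++..+++################xx####...............xxxxxxxxxxxxxxx..........................
217 ++..+#+#+##############xx####.........xxxxxxxxxxxxxxxxxx.+++.........................
218 ++..#++#++#############xx####....xxxxxxxxxxxxxxxxxxxxx++++++.........................
219 ++..#++#++#############xxxxxxxxxxxxxxxxx.++++++xxxxxx+++++++.........................
220 +...#+++++##############xxxxxxxxxxxxxx++++++++++xxxx+++++..++........................
221 +...#+#+++##############xxxxxxxxxxxxx+++++++++++........++++.........................
222 +..#.+#+++##############xxxxxxxxxxxxx++++++++.+.+....+++++
[... 4007 characters left out ...]
++++++++..+#xxxx###################+......+#xxxxxxxxxxxxxxxxxx+++.....
268 ..............++++++++++..+xxxx##################++..++++++xxxxxxxxxxxxxxxxxx#+......
269 ................++++++++...xxxx###########+++##+++++++++++.xxxxxxxxxxxxxx.xx.x.......
270 ....................+......xxxx#########+++++++++++++......xxxxxxxxxxxxx.x...........
271 ...........................xxxx+#######++++.+++.............xxxxxxxxx.x..............
272 ............................xxx++++##++.+++...................xxxxxx.x...............
273 ............................xxx................................xxxx..................
274 ............................xxx...........................++++++xxx..................
```

Fingertips match the predicted pixels within 3 px. Now advance along the tool axis.

Emit:
play_rows --plan '[0.3,0,0.6,0.002,-0.0095,0,1,0.3,0,0.6,0.0025,-0.0095,0.02,1,0.3,0,0.6,0.0025,-0.0095,0.04,1,0.3,0,0.6,0.0025,-0.0095,0.06,1,0.3,0,0.6,0.0025,-0.0095,0.06,1]'

```text
clock: 17.3
position: [0.6077, -0.2388, 0.1588]
ee_rot: [0.015, 0.94, -0.006, 0.342]
ft_force: [-1.0, -0.1, -0.1]
grip_width: 1.001
grasp_force: 0.0
```

Run:
```python
from lib import *
R=tilt(40);z=R.as_matrix()[:,2];delta(squeeze()+.043*z,R)
```

```text
rot [-0. -0.  0.] shift [-0.0002  0.0011  0.0428] rows>= 0.7
```

Emit:
play_rows --plan '[0,0,0,0,0.001,0.015,1,0,0,0,0,0.001,0.03,1,0,0,0,0,0.001,0.043,1,0,0,0,0,0.001,0.043,1,0,0,0,0,0.001,0.043,0.65,0,0,0,0,0.001,0.043,0.65]' --squeeze 40

```text
clock: 18.05
position: [0.6358, -0.2369, 0.1275]
ee_rot: [0.013, 0.939, -0.005, 0.343]
ft_force: [-0.0, 2.9, 0.7]
grip_width: 0.649
grasp_force: 1.3
```

Emit:
play_rows --plan '[0,0,0,0,0,0,0.5,0,0,0,0,0,0,0.42,0,0,0,0,0,0,0.36,0,0,0,0,0,0,0.3,0,0,0,0,0,0,0.3,0,0,0,0,0,0,0.3]' --squeeze 45

```text
clock: 18.8
position: [0.6357, -0.2382, 0.128]
ee_rot: [0.014, 0.939, -0.006, 0.343]
ft_force: [-8.2, 0.5, 7.3]
grip_width: 0.387
grasp_force: 50.2
```

Run:
```python
from lib import *
o=status.get_obs();print(o["grip_width"],o["grasp_force"],o["ft_force"])
cv2.imwrite("pics/top10.png",viewer.camera("top")[...,::-1]);cv2.imwrite("pics/side10.png",viewer.camera("side")[...,::-1])
def pr(f,xa,xb,ya,yb):
    im=cv2.imread(f).astype(int)
    for y in range(ya,yb): print(y,"".join("W" if im[y,x].min()>225 else "#" if im[y,x].min()>130 and im[y,x,2]-im[y,x,0]>12 else "o" if im[y,x].min()>140 else "." if im[y,x].mean()>60 else " " for x in range(xa,xb)))
pr("pics/top10.png",268,312,160,205);pr("pics/side10.png",245,300,212,275)
```

```text
0.38658524682028766 50.24678707122803 [-8.17802466  0.47324666  7.34757274]
160 ooooooo.....................................
161 ooooooo.....................................
162 oooooo......................................
163 ............................................
164 ............................................
165 ............................................
166 ............................................
167 .........................................   
168 .........................................   
169 .........................................   
170 .........................................   
171 ............................................
172 ............................................
173 ............................................
174 ............................................
175 ............................................
176 ............................................
177 ..................................... ......
178 ..................................... ......
179 ............................................
180 ........................................
[... 4260 characters left out ...]
                                      ..
264 ###.....                                              .
265 ###......  ...                                        .
266 ###.....   ####.........      .                  ..    
267 ###.....   #####..........   ....                ....  
268 ####....   .######.........   ....                .....
269 ####....   ##########.......  ......              .....
270 ####....   ###########...............   ..    .........
271 ####....   ############...................   ..........
272 o####...   .####....###...................    ....... .
273 o####...   .............................    ...........
274 o######.   ............................................
```

The trigger is home: 33 mm opening, matching the nominal 34 mm at the bias seen on the scraper. Hold it for the chips to drop.

Emit:
play_rows --plan '[0,0,0,0,0,0,0.3,0,0,0,0,0,0,0.3,0,0,0,0,0,0,0.3,0,0,0,0,0,0,0.3,0,0,0,0,0,0,0.3,0,0,0,0,0,0,0.3,0,0,0,0,0,0,0.3,0,0,0,0,0,0,0.3,0,0,0,0,0,0,0.3,0,0,0,0,0,0,0.3,0,0,0,0,0,0,0.3,0,0,0,0,0,0,0.3]'

```text
clock: 20.4
position: [0.6357, -0.2382, 0.128]
ee_rot: [0.014, 0.939, -0.006, 0.343]
ft_force: [-8.0, 1.0, 7.5]
grip_width: 0.384
grasp_force: 50.2
```

Run:
```python
from lib import *
o=status.get_obs();print(o["grip_width"],o["grasp_force"])
cv2.imwrite("pics/top11.png",viewer.camera("top")[...,::-1]);cv2.imwrite("pics/side11.png",viewer.camera("side")[...,::-1])
a=cv2.imread("pics/top11.png").astype(int).mean(2)
for y in range(162,204): print(y," ".join("%3d"%v for v in a[y,270:308]))
# warm/pale in hopper: R-B
c=cv2.imread("pics/top11.png").astype(int)
print([(y,x) for y in range(163,200) for x in range(274,303) if c[y,x,2]-c[y,x,0]>12])
print("changed 10->11",[(n,int((np.abs(cv2.imread(f"pics/{n}11.png").astype(int)-cv2.imread(f"pics/{n}10.png")).sum(2)>60).sum())) for n in("top","side")])
```

```text
0.3843717709974013 50.249302983284
162 154 155 156 156 145 116  99  97  98  98  98  99 100 101 102 101 100 101 101 101 103 103 103 103 102 103 104 105 104 104 105 105 105 106 108 120 134 139
163 114 114 114 116 111  97  90  90  90  90  90  90  90  92  93  91  91  90  91  92  92  93  92  92  92  93  94  94  93  94  93  93  94  93  94 106 125 133
164  92  92  92  92  91  89  87  86  87  87  87  86  87  88  88  87  87  87  87  86  87  87  87  86  86  87  87  87  86  86  86  87  85  84  80  92 111 113
165  89  89  89  90  92  96  96  96  94  91  90  90  89  88  87  86  86  84  85  86  85  85  85  86  85  84  85  84  85  85  84  84  83  76  71  87 101  91
166  91  90  90  91 106 120 124 122 116 107 105 105 101  97  94  92  90  90  90  89  89  89  88  87  88  87  88  88  87  86  85  88  87  74  66  85  97  82
167  90  89  90  94 111 131 135 133 128 122 121 120 118 115 114 112 110 109 110 110 109 107 104 104 103 103 103 102 101  98  97 104 106  87  69  84  97  80
168  90  89  89  93 114 134 140 138 137 136 135 135 135 134 134 133 133 133 133 132 132 130 127 125 125 124 123 120 119 118 118 1
[... 10600 characters left out ...]
(195, 281), (195, 282), (195, 283), (195, 284), (195, 285), (195, 286), (196, 274), (196, 275), (196, 276), (196, 277), (196, 278), (196, 279), (196, 280), (196, 281), (196, 282), (196, 283), (196, 284), (196, 285), (196, 286), (197, 274), (197, 275), (197, 276), (197, 277), (197, 278), (197, 279), (197, 280), (197, 281), (197, 282), (197, 283), (197, 284), (197, 285), (197, 286), (198, 274), (198, 275), (198, 276), (198, 277), (198, 278), (198, 279), (198, 280), (198, 281), (198, 282), (198, 283), (198, 284), (198, 285), (198, 286), (199, 277), (199, 278), (199, 279), (199, 280), (199, 281), (199, 282), (199, 283), (199, 284), (199, 285), (199, 286)]
changed 10->11 [('top', 0), ('side', 1)]
```

The trap hangs open with an even plate and tray floor visible, no chips on it and nothing moving. Release and back out.

Emit:
play_rows --plan '[0,0,0,0,0,0,0.5,0,0,0,0,0,0,0.6,0,0,0,0,0,0,0.8,0,0,0,0,0,0,1,0,0,0,0,0,0,1,0,0,0,0,0,-0.03,1,0,0,0,0,0,-0.07,1,0,0,0,0,0,-0.11,1,0,0,0,0,0,-0.14,1,0,0,0,-0.03,0,-0.16,1,0,0,0,-0.05,0,-0.17,1,0,0,0,-0.05,0,-0.17,1]'

```text
clock: 22.0
position: [0.5653, -0.2366, 0.2909]
ee_rot: [0.014, 0.939, -0.006, 0.344]
ft_force: [-0.1, 0.2, 0.2]
grip_width: 1.0
grasp_force: 0.0
```

Run:
```python
from lib import *
for n in("top","side"): cv2.imwrite(f"pics/{n}12.png",viewer.camera(n)[...,::-1])
c=cv2.imread("pics/top12.png").astype(int);a=c.mean(2)
for y in range(163,200): print(y,"".join("%4d"%v for v in a[y,272:306:2]))
s=cv2.imread("pics/side12.png").astype(int);s0=cv2.imread("pics/side0.png").astype(int)
d=np.abs(s-s0).sum(2);print("side tray/trigger diff")
for y in range(225,300): print(y,"".join("#" if v>120 else "+" if v>50 else "." for v in d[y,235:330]))
print("mat diff",int((d[125:185,170:225]>100).sum()))
```

```text
163  115 111  89  89  89  89  91  90  90  92  92  92  94  94  93  91  89
164   92  97 100  94  94  93  86  85  84  85  86  85  86  83  77  69  68
165   89 123 164 151 151 152 137 134 134 116 114 113  92  74  69  60  57
166   89 161 233 230 230 231 227 226 227 198 192 184 120  98  97  88  59
167   89 186 246 244 244 245 244 244 245 238 237 214 145 138 138 127  65
168   88 195 246 244 244 246 245 244 246 244 243 199 153 154 155 143  69
169   88 196 246 244 244 245 244 244 245 243 242 176 154 157 157 144  69
170   89 196 245 244 244 245 244 244 245 244 231 159 154 157 157 143  68
171   89 196 246 244 244 245 244 244 245 243 200 151 155 156 157 141  67
172   88 197 246 244 244 245 244 244 245 242 173 150 156 156 157 139  66
173   89 199 246 244 244 245 244 244 246 233 158 152 156 156 157 139  66
174   92 203 245 244 244 245 244 244 244 198 152 152 156 157 156 139  66
175   93 206 245 244 244 245 244 245 238 163 151 153 155 157 157 139  67
176   93 206 245 243 244 245 244 245 230 151 152 152 157 156 157 139  66
177   93 206 245 243 244 245 244 243 202 150 152 152 157 157 157 139  66
178  
[... 8437 characters left out ...]
......................................................................................
294 ...............................................................................................
295 ...............................................................................................
296 ...............................................................................................
297 ...............................................................................................
298 ...............................................................................................
299 ...............................................................................................
mat diff 1319
```

Emit:
play_rows --plan '[0,0,0,0.02,0,-0.05,1,0,0,0,-0.01,0,-0.1,1,0,0,0,-0.01,0.06,-0.1,1,0,0,0,-0.01,0.12,-0.1,1,0,0,0,-0.01,0.18,-0.1,1,0,0,0,-0.01,0.24,-0.1,1,0,0,0,-0.01,0.3,-0.1,1,0,0,0,-0.01,0.3,-0.1,1,0,0,0,-0.01,0.3,-0.1,1]'

```text
clock: 23.22
position: [0.5167, 0.0654, 0.3703]
ee_rot: [0.014, 0.94, -0.006, 0.342]
ft_force: [0.1, -0.5, 0.0]
grip_width: 1.003
grasp_force: 0.0
```

Run:
```python
from lib import *
o=status.get_obs();print(o["position"],o["ft_force"],o["joint_pos"].round(2))
s0=cv2.imread("pics/side0.png").astype(int);s=viewer.camera("side")[...,::-1].astype(int);cv2.imwrite("pics/side13.png",s.astype(np.uint8))
t0=cv2.imread("pics/top0.png").astype(int);t=viewer.camera("top")[...,::-1].astype(int)
d=np.abs(s-s0).sum(2);e=np.abs(t-t0).sum(2)
print("side grip/lamp",int((d[240:320,270:345]>100).sum()),"mat top",int((e[200:251,100:160]>100).sum()),"mat side",int((d[130:181,172:224]>100).sum()))
b=lambda d:[print(y,"".join("#" if d[y:y+8,x:x+8].max()>120 else "." for x in range(0,512,8))) for y in range(0,384,8)]
b(d);b(e)
print("side tray warm/pale rows")
for y in range(240,285): print(y,"".join("#" if v>80 else "+" if v>35 else "." for v in d[y,235:300]))
```

```text
[0.51671923 0.0654346  0.37028999] [ 0.07603497 -0.52813221  0.04608702] [ 0.26 -0.48 -0.44  2.03 -0.06  0.87  1.36]
side grip/lamp 0 mat top 0 mat side 22
0 ####...#..####..................................................
8 ####...########.................................................
16 ###############.................................................
24 #########.####..#...............................................
32 ########..########..............................................
40 ###################.............................................
48 ########..######...##...........................................
56 #...##.#...#####...###..........................................
64 ##..##.....#####......#.........................................
72 .####.......####....####........................................
80 #####.......###....######.......................................
88 #####........##...########......................................
96 #####..............###########..................................
104 #####...............########..............................
[... 8124 characters left out ...]

275 .................................................................
276 .................................................................
277 .................................................................
278 .................................................................
279 .................................................................
280 .................................................................
281 .................................................................
282 .................................................................
283 .................................................................
284 .................................................................
```

Grip, lamp and mat match the start. The brush region differs, so I'll check whether that's only the arm's shadow.

Run:
```python
from lib import *
t=viewer.camera("top")[...,::-1].astype(int);cv2.imwrite("pics/top13.png",t.astype(np.uint8))
for n,(x0,x1,y0,y1) in dict(top=(108,180,174,205),side=(218,246,128,182)).items():
    r=cv2.imread(f"pics/{n}0.png").astype(int)[y0:y1,x0:x1]
    for k in (1,2,3,4,5,7,8,9,10,11,12,13):
        a=cv2.imread(f"pics/{n}{k}.png").astype(int)[y0:y1,x0:x1];print(n,k,int((np.abs(a-r).sum(2)>100).sum()),end="; ")
    print()
a=cv2.imread("pics/top13.png").astype(int).mean(2);b=cv2.imread("pics/top0.png").astype(int).mean(2)
for y in range(176,204,1): print(y,"".join("%d"%min(9,v//22) for v in a[y,108:180]),"".join("%d"%min(9,v//22) for v in b[y,108:180]))
```

```text
top 1 527; top 2 240; top 3 244; top 4 590; top 5 591; top 7 600; top 8 592; top 9 591; top 10 591; top 11 593; top 12 593; top 13 591; 
side 1 271; side 2 143; side 3 145; side 4 454; side 5 345; side 7 308; side 8 329; side 9 331; side 10 329; side 11 329; side 12 348; side 13 356; 
176 111111111000000001111111111111111111111111111111111111111111111111111111 000000000000000000000000000000000000000000000000000000001111111111111111
177 111111012221100000001111111111111111111111111111111111111111111111111111 000000001111000000000000000000000000000000000000000000000111111111111111
178 111111123554322110000000011111111111111111111111111111111111111111111111 000000012222211100000000000000000000000000000000000001000110111111111111
179 111100135666655432211000000011111111111111111111111111111111111111111111 000000012333322211110000000000000000000000000000000000010000101111111111
180 111111146666666655432211000000001111111111111111111111111111111111111111 000000123333333332221110000000000000000000000000000000011101111111111111
181 111111246666666666655543221111000001111111111111111111111111
[... 2685 characters left out ...]
111122345677888899875211111 111111111111111111111111111100001111111111111111111223344444444443211111
200 111111111111111111111111111111011111111111111111111122335667888875211111 111111111111111111111111110000000111111111111111111111223334444443111111
201 111111111112111111111111111111001111111111111111111111112234566763111111 111111111111111111111111110000000011111111111111111111111122233332111111
202 111111111133322111111111111101111111111111111111111111111111223432111111 111111111133322111111111100000000011111111111111111111111111111111111111
203 111111111245444322211111111111111111111111111111111111111111111111111111 111111111245444322211111000000000011111111111111111111111111111111111111
```

The brush hasn't moved: same outline, it was just in shadow at the start. Everything is in place, so I'm handing in.

```bash
python3 -c "
from workcell import manip
print(manip.hand_in())"
```

```text
the job is handed in; nothing more can be done
None
```

I swept the chips into the hopper, put the scraper back on its mat, and squeezed and released the trigger. The job was handed in at about 23 s; afterwards the hopper looked empty with its trap shut, though I never saw the chips in the tray directly.

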